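# Release the pressure cap of a coolant tank

### The job

Open the coolant tank safely: turn its pressure cap anticlockwise without pressing until you feel it come up gently against its first stop, then press it down, no harder than it needs, and keep turning past the stop until it comes free. Lift the cap out and set it down, without dropping it, standing upright flat on the floor of the blue parts tray; do not force the stop or the spring, and leave everything else where it is.

Things in the scene. Friction and masses are not known exactly. Their poses are not given: they have to be found in the camera images.
- tank: White coolant pressure tank, 200 x 160 x 100 mm, strapped on a 230 x 190 mm base plate; fixed. Origin under its centre, z up. In its top centre a neck, 74 mm across, rises to 130 mm above the bench, closed by the pressure cap.
- cap_grip (a point): Centre of the cap's grip bar: yellow, 64 mm long (x axis) x 16 mm wide (y) x 30 mm high, z up, standing on the round black cap, 82 mm across; this point is 15 mm above the cap's round top face and 47 mm above its foot. The cap is loose, 120 g. At the start, locked, its x axis is 1.30 to 1.42 rad clockwise (from above) of the tank's x axis.
- tank_neck (a point): Centre of the neck's mouth, on the cap's axis, 130 mm above the bench. Unpressed, the cap turns anticlockwise (friction about 0.1 N m) to a hidden first stop, 0.12 to 0.85 rad from the start and different each time: felt as a sharp rise in turning moment, not seen. Its two catches, 26 mm off the axis, bear 15 N each; halt once the moment has risen by 0.2 to 0.35 N m.
- cap_foot (a point): Axis point of the cap's lowest face: a flat 38 mm wide stem, 22 mm long, with a 62 x 10 mm cross bar along x; the cap stands on it. z up. Locked: 115 mm above the bench. At the first stop the cap can be pressed straight down on a spring: 5 N to start, 1.2 N/mm, past the stop from 4 mm (10 N), hard bottom at 6.5 mm; the spring seat bears 25 N.
- tank_mark (a point): Small red mark on the tank top, 56 mm from the neck's axis along the tank's +x; axes as the tank's. Pressed down past the stop, the cap turns on until its bar lies along the tank's x axis (within 0.06 rad; an end stop follows 0.1 rad later). There it springs up about 4 mm when let, and lifts straight out; clear of the neck after 20 mm.
- tray: Blue steel parts tray, 170 mm (x) x 230 mm (y) x 28 mm high, walls and floor 4 mm thick, open on top; fixed. Origin under its centre. The cap, 82 mm across, has room in the middle and in the -y part.
- jug: Bystander: yellow fluid bottle, 72 mm wide, 170 mm tall, standing; origin under its centre
- partbox: Bystander: blue carton 90 x 90 x 130 mm, standing; origin under its centre
- carton: Bystander: brown cardboard carton 100 x 120 x 80 mm; origin under its centre
- wrench: Bystander: open-ended wrench lying on the bench; origin at its underside
- driver: Bystander: screwdriver lying on the bench; origin at its underside
- mug: Bystander: white mug, 80 mm wide, 90 mm tall; origin under its centre
- fitting: Bystander: brass fitting, 28 mm wide, 24 mm tall, standing on the tray floor in the tray's +y end, 70 to 85 mm from the tray centre; origin under its centre
Things that resemble listed ones, but are neither listed nor needed, are in the scene too. Leave any green look-alike of the part that bears cap_grip alone.

How it is judged (in metres and radians):
On the way, in this order (a step that is already met when the one before it is completed fails the run):
1. the cap, not pressed down, is turned up against its first stop ((contact force between cap and stopring_c0 above 1.2 N or contact force between cap and stopring_c1 above 1.2 N) and z of cap_foot in the frame of tank above 0.113 m), for 0.1 s.
2. at the stop the cap is pressed down at least 3.5 mm (z of cap_foot in the frame of tank below 0.1115 m), for 0.1 s.
3. the cap is past the stop and out of the neck (z of cap_foot in the frame of tank above 0.135 m), for 0.1 s.
At the end, for the whole second after the job is handed in: The cap stands upright (within 0.12 rad), at rest and released, on its foot on the tray floor (foot no more than 9 mm above the tray's underside), its axis within 60 mm (x) and 90 mm (y) of the tray's centre (x of cap_foot in the frame of tray between -0.06 and 0.06 m and y of cap_foot in the frame of tray between -0.09 and 0.09 m and z of cap_foot in the frame of tray below 0.009 m and angle between cap's own z axis and vertical below 0.12 rad and linear speed of cap below 0.02 m/s and angular speed of cap below 0.1 rad/s); the robot touches nothing.
It fails at once if a catch of the first stop is forced with more than 15 N (contact force between cap and stopring_c0 above 15 N or contact force between cap and stopring_c1 above 15 N).
It fails at once if the spring seat is pressed with more than 25 N (contact force between cap and seat_c0 above 25 N).
It fails at once if the cap is dropped (falls freely at more than 0.6 m/s) (linear speed of cap above 0.6 m/s and contact force between cap and the fingers below 0.05 N).
It fails at once if a bystander is moved more than 30 mm (distance of any of jug, partbox, carton, wrench, driver, mug, fitting from where it was at the start of the episode above 0.03 m).
It also fails if it takes over 72 s, if anything falls off the work surface, if the arm or the gripper's body presses on something with over 40 N, if the wrist force passes 120 N, or if a joint passes its speed limit or range.

### The arm

A 6-joint arm with a two-finger parallel gripper is mounted at the origin on the work surface. World frame = base frame: x ahead of the robot, y to its left, z up, the work surface at z = 0. Lengths are in mm, angles in rad, forces in N, time in s.
With the tool pointing down it reaches from about 350 to 875 mm from the base axis. Payload 15.5 kg.
Tool frame: the origin (TCP) lies between the finger pads; the fingertips stand 19 mm ahead of it and the grasp point (between the pads) is the TCP (r.tip_reach is the distance from the TCP to the fingertips, in mm); x points along the fingers, z is the direction in which the jaws open and shut, and the axes are right-handed (so a half turn about x gives the same grasp; the last joint's range is limited). The gripper opens to 85 mm and grips with 20 to 120 N. Pads are 22 mm wide; open, the fingers measure 114 mm over their backs; the gripper's body (76 mm by 85 mm) begins 54 mm behind the grasp point. The pads swing forward as they close: fully open they stand 13 mm farther back than shut.
Start: joints at [-1.367, 0.494, 1.345, -0, 1.302, -0.096], TCP at [183.985, -597.308, 250.277] pointing down, gripper open.
Joint ranges: [-2.91, 2.91], [-0.82, 2.16], [0.22, 2.67], [-1.22, 4.37], [0.12, 2.79], [-3.08, 3.08]. Speed limits (rad/s): [1.89, 1.89, 2.57, 3.01, 3.01, 3.01].

### API

Orientations are given as [roll, pitch, yaw] about the fixed x, y, z axes, in that order (R = Rz(yaw) Ry(pitch) Rx(roll)).
In Python, from cell import r gives the robot as it stands.
- The arm moves only by the tool play_rows, never from a script. Its argument "deltas" is one flat list of numbers, 6 for each row, row after row: the shift along the tool's x, y, z in cm, then the turn, a rotation vector about the tool's x, y, z in rad. A call has 1 to 20 rows; each row is the pose to reach, as a shift and turn from the pose commanded when the call began, along the tool's axes at that moment; what a row does not reach only later rows make up. A row lasts 1/10 s, in which the tool goes at most 50 mm and 8.59 degrees, less where a joint would pass 70% of its speed; a pose out of reach is approached as far as the arm can. A call with a gripper value outside its range is refused whole. "hand" is the closure, from 0 (fully open) to 1 (shut), set as the call begins (left out, the last holds). The fingers move at their own pace and stop on an object; the grip force is fixed at half the most. Time passes only in rows, so rows that repeat a pose let the fingers close. It gives the time, the measured TCP pose, the force and the opening at its end, in the units of the state.
- r.get_obs(): the state, without advancing time (a new reading comes with each control period).
- r.snapshot(name): name is "scene" or "side" or "wrist"; returns the picture (384x512x3 uint8, blue, green, red); there is no depth.
- r.camera_info(name): a dict with "mtx" (3x3 intrinsics, pixels), "world_from_camera" (4x4, takes a point from camera to world coordinates). Camera axes: x right, y down, z forward; pixel columns grow to the right and rows downward; lengths in mm; the calibration is good to about 2 mm. A picture is of the moment at which its call begins: read the wrist's pose just before it. camera_info takes no time and is no camera call; for the wrist camera it gives the pose at the moment of the call.
- r.sign_off(): hands the job in, once; it reports no verdict.
The state is a dict: "t": time; "joint_pos": joint angles; "dq": joint speeds; "joint_torque": joint torques, N m; "position": TCP position; "tool_rot": TCP orientation; "wrist_force": force on the tool from outside, world axes, zero at the start; "ft_torque": the same for the moment, N m; "gripper_width": opening from 0.0 (shut) to 1.0 (fully open).
Only numpy, scipy, OpenCV 4.12 (cv2) and the standard library are available. Lean on these libraries where they do the work, as an engineer would, in place of code of your own. Each camera call takes 0.05 s, during which the arm holds its last target. There are 200 camera calls.

## Working session

There is one attempt and no reset: what is moved stays moved. The work goes in short steps, Python scripts to look and compute and a tool call to move; the robot and the scene stay as the last step left them, time stands still between calls to the robot, and variables do not carry over. Pictures are saved under pics/ and viewed, about 8 in all and at most 12, crops included, and the job is handed in when it is done.

Besides the shell and the picture viewer there is one more tool, called after ">>>" as a command line: name --argument value ..., lists and objects as JSON in quotes. play_rows: Moves the arm, as the interface text tells. Its arguments: {"type":"object","properties":{"deltas":{"type":"array"},"hand":{"type":"number"}},"required":["deltas"]}

```bash
ls; mkdir -p pics
python3 - <<'E'
from cell import r
import cv2,numpy as np
o=r.get_obs();print(o)
a=r.snapshot("scene");b=r.snapshot("side");w=r.snapshot("wrist")
for n,i in zip(("scene","side","wrist"),(a,b,w)):
    cv2.imwrite(f"pics/{n}0.png",i);c=r.camera_info(n);print(n,np.round(c["mtx"],1).tolist(),np.round(c["world_from_camera"],3).tolist())
cv2.imwrite("pics/both.png",cv2.resize(np.vstack([np.hstack([a,b]),np.hstack([w,w*0])]),(800,600)))
E
```

```text
pics
{'t': 0.0, 'joint_pos': array([-1.36751884e+00,  4.94174951e-01,  1.34612483e+00,  2.09070013e-05,
        1.30247425e+00, -9.55151394e-02]), 'dq': array([ 2.60735692e-04, -1.94203132e-03, -1.49227183e-03,  2.45446479e-04,
        2.06981816e-05, -2.55875018e-04]), 'joint_torque': array([-4.92865729e-04, -8.82167816e+01, -3.83873284e+01, -1.76053254e-04,
        9.89778433e-03, -7.18725755e-05]), 'position': array([ 183.91338712, -596.98840079,  249.70748547]), 'tool_rot': array([3.02902074, 1.56961478, 1.75701149]), 'wrist_force': array([-0.20665045, -0.62115581,  0.42235298]), 'ft_torque': array([-0.01293243,  0.02289812, -0.04595164]), 'gripper_width': 1.0017768136613634}
scene [[424.3, 0.0, 254.3], [0.0, 424.3, 189.6], [0.0, 0.0, 1.0]] [[-0.655, 0.651, -0.382, 1074.408], [0.755, 0.571, -0.322, 465.015], [0.009, -0.5, -0.866, 1338.19], [0.0, 0.0, 0.0, 1.0]]
side [[371.4, 0.0, 251.2], [0.0, 371.4, 191.6], [0.0, 0.0, 1.0]] [[0.983, -0.133, 0.129, 406.197], [-0.185, -0.76, 0.623, -602.277], [0.015, -0.636, -0.772, 879.842], [0.0, 0.0, 0.0, 1.0]]
wrist [[301.1, 0.0, 257.3], [0.0, 301.1, 192.6], [0.0, 0.0, 1.0]] [[0.294, -0.913, -0.281, 255.124], [-0.956, -0.281, -0.086, -575.752], [-0.0, 0.294, -0.956, 373.716], [0.0, 0.0, 0.0, 1.0]]
```

View pics/both.png

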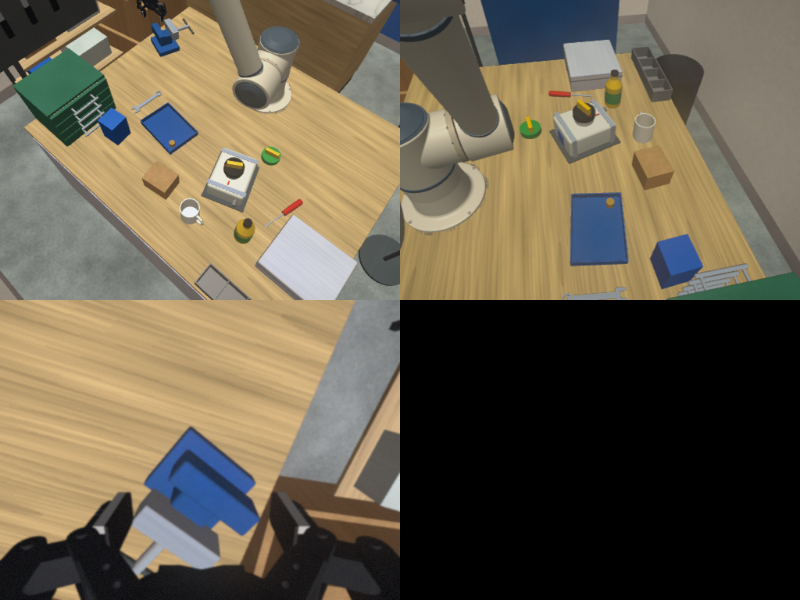

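Candidates for the cap, in scene pixels: the yellow bar on the black cap on the white tank at about (300,211), and the green look-alike on the bench at about (347,198). The yellow jug at about (313,295) is also yellow. By the description I choose the one on the tank, then check it in a crop and measure.

```bash
cat > h.py <<'E'
import cv2,numpy as np
from cell import r
def ray(n,uv,info=None):
    c=info or r.camera_info(n);K=np.array(c["mtx"]);T=np.array(c["world_from_camera"])
    d=T[:3,:3]@np.linalg.inv(K)@np.array([uv[0],uv[1],1.]);return T[:3,3],d/np.linalg.norm(d)
def plane(n,uv,z,info=None):
    o,d=ray(n,uv,info);return o+d*(z-o[2])/d[2]
def tri(a,b):
    A=[];y=[]
    for o,d in(a,b):
        P=np.eye(3)-np.outer(d,d);A.append(P);y.append(P@o)
    A=np.vstack(A);y=np.hstack(y);x=np.linalg.lstsq(A,y,rcond=None)[0];return x,np.linalg.norm(A@x-y)
def proj(n,p,info=None):
    c=info or r.camera_info(n);q=np.linalg.inv(np.array(c["world_from_camera"]))@np.append(p,1);q=np.array(c["mtx"])@q[:3];return q[:2]/q[2]
def blobs(img,lo,hi,roi=None,amin=8):
    h=cv2.cvtColor(img,cv2.COLOR_BGR2HSV);m=cv2.inRange(h,np.array(lo),np.array(hi))
    if roi:
        k=np.zeros_like(m);k[roi[1]:roi[3],roi[0]:roi[2]]=255;m&=k
    n,l,s,c=cv2.connectedComponentsWithStats(m)
    return [(int(s[i,4]),c[i].round(1).tolist(),s[i,:4].tolist(),np.argwhere(l==i)[:,::-1]) for i in range(1,n) if s[i,4]>=amin]
E
python3 - <<'E'
from h import *
a=cv2.imread("pics/scene0.png");b=cv2.imread("pics/side0.png")
ra=(255,175,345,275);rb=(190,110,290,210)
for n,i,R in(("scene",a,ra),("side",b,rb)):
    for nm,lo,hi in(("yel",(20,150,120),(34,255,255)),("red",(0,140,80),(8,255,255)),("red2",(172,140,80),(180,255,255)),("black",(0,0,0),(180,90,60))):
        for s,c,bb,p in blobs(i,lo,hi,R,3): 
            print(n,nm,s,c,bb, cv2.minAreaRect(p.astype(np.float32)))
    for nm,lo,hi in(("blue",(100,120,50),(125,255,255)),):
        for s,c,bb,p in blobs(i,lo,hi,None,800): print(n,nm,s,c,bb,cv2.boxPoints(cv2.minAreaRect(p.astype(np.float32))).round().tolist())
ca=cv2.resize(a[ra[1]:ra[3],ra[0]:ra[2]],None,fx=4.4,fy=4.4,interpolation=2);cb=cv2.resize(b[rb[1]:rb[3],rb[0]:rb[2]],(396,440),interpolation=2)
cv2.imwrite("pics/crop1.png",np.hstack([ca,cb]))
E
```

```text
scene yel 38 [342.2, 192.3] [340, 188, 5, 10] ((342.0, 192.5), (9.0, 4.0), 90.0)
scene yel 160 [300.1, 210.1] [290, 205, 21, 11] ((299.97296142578125, 210.16217041015625), (20.385475158691406, 7.891151428222656), 9.462322235107422)
scene red 3 [288.3, 210.7] [288, 210, 2, 2] ((288.2500305175781, 210.75001525878906), (1.4142134189605713, 0.7071067094802856), 45.0)
scene red 6 [291.8, 234.2] [291, 232, 3, 5] ((292.0, 234.00001525878906), (0.8944271206855774, 4.4721360206604), 26.56505012512207)
scene black 7 [291.6, 223.9] [289, 222, 6, 4] ((291.26922607421875, 223.8461151123047), (5.824352264404297, 1.1094003915786743), 33.6900634765625)
scene black 3 [297.0, 226.7] [296, 226, 3, 2] ((297.10003662109375, 226.7000274658203), (0.4472135603427887, 2.2360680103302), 63.43495178222656)
scene black 6 [301.5, 226.5] [300, 226, 4, 2] ((301.5, 226.5), (1.0, 3.0), 90.0)
scene blue 872 [208.7, 52.2] [193, 29, 36, 43] [[184.0, 37.0], [207.0, 23.0], [230.0, 62.0], [207.0, 76.0]]
scene blue 2141 [214.4, 162.5] [180, 132, 72, 62] [[178.0, 155.0], [210.0, 126.0], [251.0, 169.0], [220.0, 199.0]]
scene
[... 483 characters left out ...]
523193)
side red 171 [203.9, 119.7] [191, 116, 27, 8] ((204.02352905273438, 119.6941146850586), (26.383596420288086, 6.2891130447387695), 4.39870548248291)
side red 4 [243.5, 147.5] [243, 147, 2, 2] ((243.5, 147.5), (1.0, 1.0), 90.0)
side red 4 [251.5, 146.5] [250, 146, 4, 2] ((251.5, 146.49998474121094), (0.4472135603427887, 3.130495071411133), 63.43495178222656)
side blue 8372 [178.8, 27.4] [104, 0, 175, 82] [[104.0, 0.0], [278.0, 0.0], [278.0, 81.0], [104.0, 81.0]]
side blue 5130 [252.4, 295.6] [220, 252, 72, 84] [[217.0, 254.0], [288.0, 251.0], [291.0, 333.0], [220.0, 336.0]]
side blue 2311 [358.0, 331.2] [330, 300, 57, 67] [[326.0, 310.0], [375.0, 297.0], [390.0, 353.0], [341.0, 366.0]]
```

View pics/crop1.png

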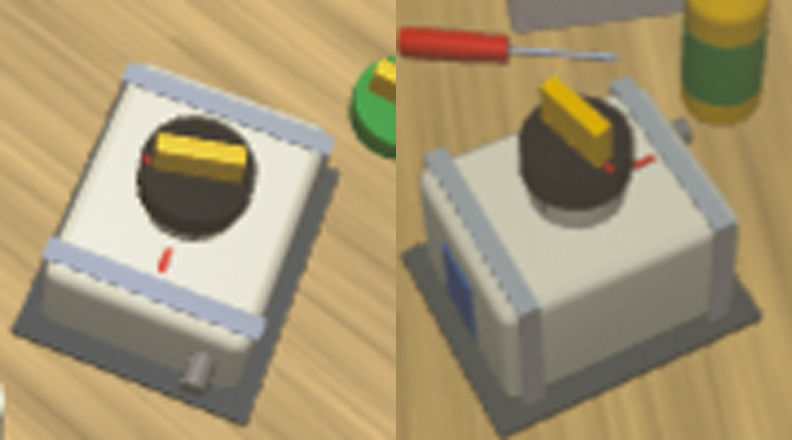

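The crop confirms the yellow bar on the black cap on the white tank. The red tank mark is at scene (292,234) and side (252,147). The green look-alike stays clear at the right.

Run:
```python
from h import *
from scipy.spatial.transform import Rotation as R
g,e=tri(ray("scene",(300.1,210.1)),ray("side",(235,136.7)));print("grip",g,e)
m,e=tri(ray("scene",(291.9,234.2)),ray("side",(251.8,146.5)));print("mark",m,e, plane("scene",(291.9,234.2),101),plane("side",(251.8,146.5),101))
d=(m-g)[:2];print("tank yaw",np.arctan2(d[1],d[0]),np.hypot(*d))
# bar ends (scene/side minAreaRect long axis) on z~165
for n,c,L,ang in(("scene",(300,210.1),20.4,9.46),("side",(234.8,136.4),23,39.8)):
    v=np.array([np.cos(np.radians(ang)),np.sin(np.radians(ang))])*L/2
    p,q=plane(n,c-v,167),plane(n,c+v,167);dd=(q-p)[:2];print(n,"bar",np.arctan2(dd[1],dd[0]),np.hypot(*dd))
s=cv2.imread("pics/side0.png");a=cv2.imread("pics/scene0.png")
for n,i,mn,z in(("side",s,4000,28),("scene",a,1800,28)):
    for sz,c,bb,p in blobs(i,(100,120,50),(125,255,255),(0,90,512,384),mn):
        ap=cv2.approxPolyDP(cv2.convexHull(p.astype(np.int32)),6,True)[:,0];print(n,[plane(n,q,z).round().tolist()[:2] for q in ap])
print(tri(ray("scene",(214.4,162.5)),ray("side",(252.4,295.6))))
o=r.get_obs();print(R.from_euler("xyz",o["tool_rot"]).as_matrix().round(3))
```

```text
grip [517.43672781 183.54952697 162.95019247] 0.5228439373844663
mark [571.39707077 201.72945875  98.47685764] 0.6895209891756031 [572.89293752 202.08326314 101.        ] [570.46978022 199.47163324 101.        ]
tank yaw 0.32496863337576615 56.940570172535445
scene bar 2.102945490854757 62.94748324520294
side bar -1.051162214893116 79.79670538135106
side [[558.0, -338.0], [402.0, -314.0], [437.0, -109.0], [584.0, -133.0]]
scene [[438.0, -88.0], [596.0, -115.0], [563.0, -332.0], [402.0, -305.0]]
(array([ 4.93658223e+02, -2.23186588e+02,  3.83036739e-01]), np.float64(0.017811772158748074))
[[-0.     0.956  0.294]
 [ 0.001  0.294 -0.956]
 [-1.     0.    -0.001]]
```

The grip triangulates to (517,184,163) mm with 0.5 mm residual. Tank yaw is about 0.325 with the mark 57 mm from the axis (56 expected), and the bar yaw is about -1.04. All three agree with the description. I'm moving above the cap.

>>> play_rows --deltas '[-4, 54.8, -64.8, -1.81, 0, 0, -4, 54.8, -64.8, -1.81, 0, 0, -4, 54.8, -64.8, -1.81, 0, 0, -4, 54.8, -64.8, -1.81, 0, 0, -4, 54.8, -64.8, -1.81, 0, 0, -4, 54.8, -64.8, -1.81, 0, 0, -4, 54.8, -64.8, -1.81, 0, 0, -4, 54.8, -64.8, -1.81, 0, 0, -4, 54.8, -64.8, -1.81, 0, 0, -4, 54.8, -64.8, -1.81, 0, 0, -4, 54.8, -64.8, -1.81, 0, 0, -4, 54.8, -64.8, -1.81, 0, 0, -4, 54.8, -64.8, -1.81, 0, 0, -4, 54.8, -64.8, -1.81, 0, 0, -4, 54.8, -64.8, -1.81, 0, 0, -4, 54.8, -64.8, -1.81, 0, 0, -4, 54.8, -64.8, -1.81, 0, 0, -4, 54.8, -64.8, -1.81, 0, 0, -4, 54.8, -64.8, -1.81, 0, 0, -4, 54.8, -64.8, -1.81, 0, 0]'

```text
t: 2.15
position: [516.5, 182.5, 290.1]
tool_rot: [3.104, 1.57, -2.642]
wrist_force: [-0.1, -0.3, -0.5]
gripper_width: 0.995
```

Run:
```python
from h import *
from scipy.spatial.transform import Rotation as R
o=r.get_obs();print(o["t"],o["position"],o["joint_pos"].round(3));M=R.from_euler("xyz",o["tool_rot"]).as_matrix();print(M.round(3),np.arctan2(M[1,2],M[0,2]))
I=r.camera_info("wrist");w=r.snapshot("wrist");cv2.imwrite("pics/wrist1.png",w)
print(proj("wrist",(517.4,183.5,163),I),proj("wrist",(571,201,100),I))
for nm,lo,hi in(("yel",(20,150,120),(34,255,255)),("red",(0,140,80),(8,255,255)),("red2",(172,140,80),(180,255,255))):
    for s,c,bb,p in blobs(w,lo,hi,None,12): print(nm,s,c,bb,cv2.boxPoints(cv2.minAreaRect(p.astype(np.float32))).round(1).tolist())
```

```text
2.15 [516.45375134 182.52657205 290.05508085] [ 0.231  0.347  1.48  -0.     1.315 -0.307]
[[-0.001 -0.512  0.859]
 [-0.     0.859  0.512]
 [-1.     0.    -0.001]] 0.5376684904584743
[260.01504791 189.39856045] [310.39121515 183.80738485]
yel 759 [110.9, 22.2] [99, 0, 26, 48] [[97.30000305175781, 44.099998474121094], [108.19999694824219, -3.5999999046325684], [124.0999984741211, 0.0], [113.30000305175781, 47.70000076293945]]
yel 3516 [483.1, 100.2] [451, 62, 61, 74] [[451.0, 62.0], [511.0, 62.0], [511.0, 135.0], [451.0, 135.0]]
yel 1429 [256.6, 193.6] [247, 158, 20, 73] [[247.0, 158.0], [266.0, 158.0], [266.0, 230.0], [247.0, 230.0]]
yel 41 [174.6, 344.2] [170, 339, 9, 10] [[169.1999969482422, 341.6000061035156], [177.0, 339.0], [179.39999389648438, 346.20001220703125], [171.60000610351562, 348.79998779296875]]
red 46 [308.9, 186.3] [303, 184, 13, 6] [[302.5, 186.6999969482422], [303.1000061035156, 183.39999389648438], [315.3999938964844, 185.89999389648438], [314.79998779296875, 189.1999969482422]]
```

View pics/wrist1.png

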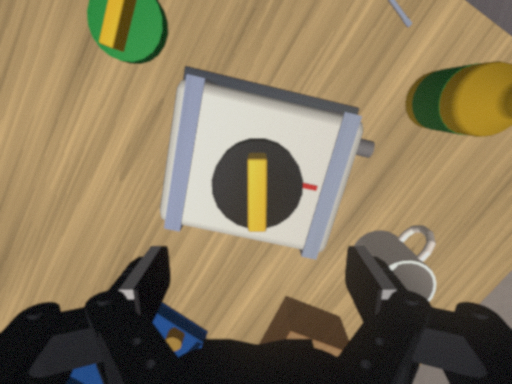

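The wrist view shows the bar at about (257,194), vertical and square to the jaws, with the red mark at (309,186). I refine centre and yaw from this view.

Run:
```python
from h import *
w=cv2.imread("pics/wrist1.png");I=r.camera_info("wrist")
h=cv2.cvtColor(w,cv2.COLOR_BGR2HSV)
print([ (v,h[v,250:266,2].tolist()) for v in (155,160,165,228,232)])
b=[x for x in blobs(w,(20,150,170),(34,255,255),(230,140,290,240),200)][0];p=b[3];print(b[:3])
rows=range(p[:,1].min()+3,p[:,1].max()-2)
mid=np.array([[p[p[:,1]==v,0].mean(),v] for v in rows],np.float32)
vx,vy,x0,y0=cv2.fitLine(mid,cv2.DIST_HUBER,0,.01,.01).ravel()
f=lambda v:(x0+vx/vy*(v-y0),v)
A=plane("wrist",f(p[:,1].min()-.5),177,I);B=plane("wrist",f(p[:,1].max()+.5),177,I)
d=(B-A)[:2];print("bar ends",A,B,np.hypot(*d),"yaw",np.arctan2(d[1],d[0]),"mid",(A+B)/2)
m=np.uint8(cv2.inRange(h,(0,0,0),(180,120,75)));k=np.zeros_like(m);k[130:240,205:310]=255;m&=k
m|=cv2.inRange(h,(18,120,60),(36,255,255))&k
c=max(cv2.findContours(m,0,2)[0],key=cv2.contourArea);E=cv2.fitEllipse(cv2.convexHull(c));print("disc",E)
g=plane("wrist",E[0],145,I);mk=plane("wrist",(308.9,186.3),100,I);print(g,mk)
for c0 in(g,(A+B)/2):
  d=(mk-c0)[:2];print("tank yaw",np.arctan2(d[1],d[0]),np.hypot(*d))
```

```text
[(155, [99, 100, 101, 101, 98, 99, 99, 100, 97, 99, 97, 101, 96, 101, 96, 91]), (160, [198, 199, 201, 198, 200, 199, 198, 199, 200, 199, 196, 198, 197, 198, 191, 180]), (165, [221, 220, 222, 222, 221, 220, 220, 222, 221, 222, 221, 220, 222, 219, 215, 194]), (228, [219, 221, 221, 222, 220, 220, 222, 220, 222, 221, 222, 222, 221, 219, 207, 182]), (232, [213, 216, 216, 214, 216, 215, 214, 213, 213, 216, 214, 215, 215, 216, 213, 214])]
(1275, [256.5, 194.6], [248, 159, 18, 72])
bar ends [499.69015801 207.2965569  177.        ] [531.57628936 153.62820174 177.        ] 62.42609804534481 yaw -1.0347020962160052 mid [515.63322369 180.46237932 177.        ]
disc ((257.0221862792969, 184.15550231933594), (87.02605438232422, 90.23982238769531), 2.2798564434051514)
[515.40324276 181.61185694 145.        ] [571.34144787 197.52050725 100.        ]
tank yaw 0.2770812451903392 58.15640931611212
tank yaw 0.29713954317040076 58.26135914489493
```

>>> play_rows --deltas '[4, -0.08, -0.1, 0, 0, 0, 8, -0.08, -0.1, 0, 0, 0, 10, -0.08, -0.1, 0, 0, 0, 11, -0.08, -0.1, 0, 0, 0, 12.1, -0.08, -0.1, 0, 0, 0, 12.1, -0.08, -0.1, 0, 0, 0, 12.1, -0.08, -0.1, 0, 0, 0]'

```text
t: 2.9
position: [516.9, 182.0, 170.0]
tool_rot: [-0.341, 1.57, 0.197]
wrist_force: [0.1, 0.2, 0.2]
gripper_width: 0.997
```

```bash
cat > st.py <<'E'
from h import *
from scipy.spatial.transform import Rotation as R
o=r.get_obs();M=R.from_euler("xyz",o["tool_rot"]).as_matrix()
print("t",round(o["t"],2),"p",o["position"].round(2),"barYaw",round(np.arctan2(M[1,2],M[0,2])-np.pi/2,4),"tilt",M[:2,0].round(4),"F",o["wrist_force"].round(2),"Ftool",(M.T@o["wrist_force"]).round(2),"T",o["ft_torque"].round(3),"w",round(o["gripper_width"],3),"j6",o["joint_pos"][5].round(3))
E
python3 st.py
python3 - <<'E'
from h import *
# tank yaw from strap edges in wrist1 (pose: reconstruct by saved image's camera translation not available -> use direction only)
w=cv2.imread("pics/wrist1.png");h=cv2.cvtColor(w,cv2.COLOR_BGR2HSV)
T=np.array(r.camera_info("wrist")["world_from_camera"]);T[:3,3]+=[516.45-r.get_obs()["position"][0],182.5-r.get_obs()["position"][1],290.06-r.get_obs()["position"][2]]
I=dict(mtx=r.camera_info("wrist")["mtx"],world_from_camera=T)
for s,c,bb,p in blobs(w,(105,35,110),(125,110,255),(150,60,380,270),150):
    ro=range(p[:,1].min()+12,p[:,1].max()-12)
    for fn in(np.min,np.max):
        e=np.array([[fn(p[p[:,1]==v,0]),v] for v in ro],np.float32);vx,vy,x,y=cv2.fitLine(e,cv2.DIST_HUBER,0,.01,.01).ravel()
        A=plane("wrist",(x-40*vx,y-40*vy),101,I);B=plane("wrist",(x+40*vx,y+40*vy),101,I);d=(B-A)[:2]
        print(s,c,bb,"tank yaw",np.arctan2(d[1],d[0])+np.pi/2)
E
```

```text
t 2.9 p [516.94 181.99 170.04] barYaw -1.0331 tilt [0.001  0.0002] F [0.1  0.17 0.22] Ftool [-0.22  0.09  0.18] T [ 0.029 -0.005 -0.011] w 0.997 j6 -0.308
2375 [184.0, 148.7] [166, 74, 39, 156] tank yaw 3.4563989015244996
2375 [184.0, 148.7] [166, 74, 39, 156] tank yaw 3.4523785876240067
181 [333.8, 167.9] [324, 153, 19, 35] tank yaw 3.5903303369475377
181 [333.8, 167.9] [324, 153, 19, 35] tank yaw 3.4558622757922888
```

Tank yaw from the strap edges is 0.313, so the locked offset is about 1.346 (1.30–1.42 given). I close the gripper now.

>>> play_rows --deltas '[0, 0, 0, 0, 0, 0, 0, 0, 0, 0, 0, 0, 0, 0, 0, 0, 0, 0, 0, 0, 0, 0, 0, 0, 0, 0, 0, 0, 0, 0, 0, 0, 0, 0, 0, 0, 0, 0, 0, 0, 0, 0, 0, 0, 0, 0, 0, 0]' --hand 1

```text
t: 3.7
position: [516.5, 182.1, 169.4]
tool_rot: [0.219, 1.571, 0.757]
wrist_force: [-0.7, -0.9, 5.6]
gripper_width: 0.173
```

```bash
python3 st.py
```

```text
t 3.7 p [516.52 182.12 169.39] barYaw -1.0328 tilt [0.0001 0.0001] F [-0.7  -0.93  5.57] Ftool [-5.57 -0.44 -1.07] T [-0.079  0.218 -0.004] w 0.173 j6 -0.308
```

>>> play_rows --deltas '[-0.05, 0, 0, 0, 0, 0, -0.05, 0, 0, 0, 0, 0, -0.05, 0, 0, 0, 0, 0]'

```text
t: 4.0
position: [516.5, 182.1, 169.6]
tool_rot: [2.706, 1.571, -3.04]
wrist_force: [0.4, 0.3, -1.4]
gripper_width: 0.172
```

```bash
python3 st.py
```

```text
t 4.0 p [516.47 182.09 169.64] barYaw -1.0328 tilt [-0.0002 -0.    ] F [ 0.37  0.32 -1.37] Ftool [1.37 0.09 0.48] T [ 0.054 -0.027 -0.011] w 0.172 j6 -0.308
```

>>> play_rows --deltas '[0, 0, 0, -0.005, 0, 0, 0, 0, 0, -0.005, 0, 0]'

```text
t: 4.2
position: [516.5, 182.1, 169.6]
tool_rot: [2.786, 1.571, -2.954]
wrist_force: [1.0, -0.5, -2.6]
gripper_width: 0.17
```

```bash
python3 st.py
```

```text
t 4.2 p [516.48 182.07 169.65] barYaw -1.0276 tilt [-0.0002 -0.    ] F [ 0.98 -0.51 -2.6 ] Ftool [ 2.6  -0.95  0.58] T [ 0.028 -0.128 -0.102] w 0.17 j6 -0.313
```

>>> play_rows --deltas '[0, 0, 0, -0.01, 0, 0, 0, 0, 0, -0.01, 0, 0]'

```text
t: 4.4
position: [516.4, 182.1, 169.6]
tool_rot: [2.811, 1.571, -2.919]
wrist_force: [1.9, 0.9, -4.1]
gripper_width: 0.175
```

```bash
python3 st.py
```

```text
t 4.4 p [516.44 182.07 169.64] barYaw -1.0172 tilt [-0.0002 -0.0001] F [ 1.87  0.89 -4.06] Ftool [ 4.06 -0.22  2.06] T [ 0.079 -0.202 -0.082] w 0.175 j6 -0.324
```

>>> play_rows --deltas '[0, 0, 0, -0.01, 0, 0, 0, 0, 0, -0.02, 0, 0, 0, 0, 0, -0.02, 0, 0]'

```text
t: 4.7
position: [516.4, 182.1, 169.7]
tool_rot: [2.89, 1.57, -2.82]
wrist_force: [1.1, -0.0, -6.2]
gripper_width: 0.174
```

```bash
python3 st.py
```

```text
t 4.7 p [516.4  182.06 169.65] barYaw -0.9972 tilt [-0.0003 -0.0001] F [ 1.12 -0.05 -6.16] Ftool [ 6.16 -0.65  0.92] T [ 0.009 -0.233 -0.107] w 0.174 j6 -0.344
```

>>> play_rows --deltas '[0.02, 0, 0, 0.002, 0, 0, 0.03, 0, 0, 0.002, 0, 0]'

```text
t: 4.9
position: [516.4, 182.1, 169.6]
tool_rot: [-2.639, 1.571, -2.068]
wrist_force: [-1.9, -1.2, 0.5]
gripper_width: 0.176
```

```bash
python3 st.py
```

```text
t 4.9 p [516.43 182.1  169.6 ] barYaw -0.9998 tilt [-0.     -0.0001] F [-1.86 -1.25  0.53] Ftool [-0.53 -0.04 -2.24] T [-0.182  0.183  0.015] w 0.176 j6 -0.341
```

>>> play_rows --deltas '[0, 0, 0, 0.002, 0, 0, 0, 0, 0, 0.002, 0, 0]'

```text
t: 5.1
position: [516.4, 182.1, 169.6]
tool_rot: [-0.895, 1.571, -0.326]
wrist_force: [-1.9, -1.6, 0.6]
gripper_width: 0.174
```

```bash
python3 st.py
```

```text
t 5.1 p [516.45 182.09 169.63] barYaw -1.0018 tilt [ 0.0001 -0.    ] F [-1.9  -1.57  0.6 ] Ftool [-0.6  -0.3  -2.45] T [-0.137  0.251  0.091] w 0.174 j6 -0.339
```

>>> play_rows --deltas '[0, 0, 0, 0.003, 0, 0, 0, 0, 0, 0.003, 0, 0]'

```text
t: 5.3
position: [516.5, 182.1, 169.6]
tool_rot: [-0.475, 1.571, 0.091]
wrist_force: [-2.3, -1.3, 2.9]
gripper_width: 0.174
```

```bash
python3 st.py
```

```text
t 5.3 p [516.5  182.09 169.61] barYaw -1.005 tilt [0.0001 0.    ] F [-2.26 -1.26  2.86] Ftool [-2.86  0.15 -2.58] T [-0.225  0.332  0.011] w 0.174 j6 -0.336
```

>>> play_rows --deltas '[0, 0, 0, 0, 0, 0, 0, 0, 0, 0, 0, 0, 0, 0, 0, 0, 0, 0, 0, 0, 0, 0, 0, 0]' --hand 0.81

```text
t: 5.7
position: [516.5, 182.1, 169.5]
tool_rot: [2.214, 1.571, 2.78]
wrist_force: [-1.2, -0.9, 0.0]
gripper_width: 0.192
```

```bash
python3 st.py
```

```text
t 5.7 p [516.49 182.09 169.45] barYaw -1.0048 tilt [-0.0001  0.    ] F [-1.15 -0.91  0.04] Ftool [-0.04 -0.15 -1.46] T [-0.057  0.283 -0.046] w 0.192 j6 -0.336
```

>>> play_rows --deltas '[0, 0, 0, -0.01, 0, 0, 0, 0, 0, -0.01, 0, 0]'

```text
t: 5.9
position: [516.4, 182.2, 169.5]
tool_rot: [2.244, 1.571, 2.82]
wrist_force: [-1.4, -0.1, 0.1]
gripper_width: 0.195
```

```bash
python3 st.py
```

```text
t 5.9 p [516.42 182.16 169.45] barYaw -0.9941 tilt [-0.0002  0.0001] F [-1.36 -0.06  0.09] Ftool [-0.09  0.69 -1.17] T [-0.016  0.292  0.003] w 0.195 j6 -0.347
```

>>> play_rows --deltas '[0, 0, 0, -0.01, 0, 0, 0, 0, 0, -0.02, 0, 0, 0, 0, 0, -0.02, 0, 0]'

```text
t: 6.2
position: [516.5, 182.1, 169.5]
tool_rot: [0.096, 1.571, 0.693]
wrist_force: [-2.3, -0.1, 0.4]
gripper_width: 0.188
```

```bash
python3 st.py
```

```text
t 6.2 p [516.52 182.1  169.48] barYaw -0.9742 tilt [0. 0.] F [-2.32 -0.08  0.44] Ftool [-0.44  1.24 -1.96] T [ 0.003  0.341 -0.075] w 0.188 j6 -0.367
```

>>> play_rows --deltas '[0, 0, 0, -0.01, 0, 0, 0, 0, 0, -0.02, 0, 0, 0, 0, 0, -0.02, 0, 0]'

```text
t: 6.5
position: [516.6, 182.0, 169.5]
tool_rot: [-0.953, 1.571, -0.336]
wrist_force: [-0.8, -0.3, -0.2]
gripper_width: 0.191
```

```bash
python3 st.py
```

```text
t 6.5 p [516.58 182.05 169.49] barYaw -0.9542 tilt [ 0.0001 -0.    ] F [-0.78 -0.28 -0.2 ] Ftool [ 0.2   0.22 -0.79] T [-0.057  0.195 -0.08 ] w 0.191 j6 -0.387
```

>>> play_rows --deltas '[0, 0, 0, -0.01, 0, 0, 0, 0, 0, -0.02, 0, 0, 0, 0, 0, -0.02, 0, 0]'

```text
t: 6.8
position: [516.6, 182.1, 169.5]
tool_rot: [-0.975, 1.571, -0.338]
wrist_force: [-0.3, -0.5, -1.5]
gripper_width: 0.188
```

```bash
python3 st.py
```

```text
t 6.8 p [516.57 182.08 169.46] barYaw -0.9341 tilt [ 0.0001 -0.    ] F [-0.34 -0.45 -1.5 ] Ftool [ 1.5  -0.16 -0.54] T [-0.108  0.104 -0.091] w 0.188 j6 -0.407
```

>>> play_rows --deltas '[0, 0, 0, 0.005, 0, 0, 0, 0, 0, 0.005, 0, 0]'

```text
t: 7.0
position: [516.6, 182.1, 169.5]
tool_rot: [-0.777, 1.571, -0.147]
wrist_force: [0.2, -0.1, -1.5]
gripper_width: 0.193
```

```bash
python3 st.py
```

```text
t 7.0 p [516.6  182.08 169.53] barYaw -0.9401 tilt [ 0.0002 -0.    ] F [ 0.17 -0.08 -1.51] Ftool [ 1.51 -0.16  0.09] T [-0.121  0.072 -0.015] w 0.193 j6 -0.401
```

>>> play_rows --deltas '[0, 0, 0, 0.005, 0, 0, 0, 0, 0, 0.005, 0, 0]'

```text
t: 7.2
position: [516.6, 182.1, 169.5]
tool_rot: [-0.419, 1.571, 0.207]
wrist_force: [-1.1, -0.8, -0.3]
gripper_width: 0.19
```

```bash
python3 st.py
```

```text
t 7.2 p [516.61 182.1  169.54] barYaw -0.9452 tilt [0.0002 0.    ] F [-1.07 -0.82 -0.34] Ftool [ 0.34 -0.04 -1.34] T [-0.144  0.022  0.039] w 0.19 j6 -0.396
```

>>> play_rows --deltas '[0, 0, 0, 0.01, 0, 0, 0, 0, 0, 0.01, 0, 0]'

```text
t: 7.4
position: [516.6, 182.1, 169.5]
tool_rot: [-0.358, 1.571, 0.258]
wrist_force: [-0.9, -0.5, 0.7]
gripper_width: 0.192
```

```bash
python3 st.py
```

```text
t 7.4 p [516.59 182.12 169.55] barYaw -0.9554 tilt [0.0002 0.0001] F [-0.88 -0.46  0.69] Ftool [-0.69  0.13 -0.99] T [ 0.003 -0.015  0.016] w 0.192 j6 -0.386
```

>>> play_rows --deltas '[0, 0, 0, 0.02, 0, 0, 0, 0, 0, 0.02, 0, 0]'

```text
t: 7.6
position: [516.6, 182.1, 169.6]
tool_rot: [-0.713, 1.571, -0.118]
wrist_force: [-0.7, -1.2, 0.6]
gripper_width: 0.191
```

```bash
python3 st.py
```

```text
t 7.6 p [516.57 182.08 169.56] barYaw -0.9759 tilt [ 0.0002 -0.    ] F [-0.67 -1.17  0.63] Ftool [-0.63 -0.6  -1.22] T [-0.088 -0.007  0.053] w 0.191 j6 -0.365
```

>>> play_rows --deltas '[0, 0, 0, -0.01, 0, 0, 0, 0, 0, -0.01, 0, 0, 0, 0, 0, -0.01, 0, 0, 0, 0, 0, -0.01, 0, 0]' --hand 0.845

```text
t: 8.0
position: [516.6, 182.1, 169.6]
tool_rot: [-0.265, 1.571, 0.341]
wrist_force: [-1.2, 0.3, 5.8]
gripper_width: 0.175
```

```bash
python3 st.py
```

```text
t 8.0 p [516.59 182.13 169.59] barYaw -0.9648 tilt [0.0003 0.0001] F [-1.25  0.31  5.8 ] Ftool [-5.8   0.97 -0.84] T [-0.081  0.121  0.022] w 0.175 j6 -0.376
```

>>> play_rows --deltas '[0, 0.04, 0, 0, 0, 0, 0, 0.04, 0, 0, 0, 0]'

```text
t: 8.2
position: [516.5, 182.3, 169.6]
tool_rot: [-1.019, 1.57, -0.413]
wrist_force: [0.6, -4.2, 5.0]
gripper_width: 0.179
```

```bash
python3 st.py
```

```text
t 8.2 p [516.51 182.28 169.58] barYaw -0.9647 tilt [ 0.0006 -0.0002] F [ 0.57 -4.2   4.97] Ftool [-4.97 -3.79 -1.92] T [-0.623 -0.187  0.016] w 0.179 j6 -0.375
```

>>> play_rows --deltas '[0, 0.04, 0, 0, 0, 0, 0, 0.04, 0, 0, 0, 0]'

```text
t: 8.4
position: [516.3, 182.7, 169.5]
tool_rot: [-0.833, 1.57, -0.227]
wrist_force: [1.4, -3.6, 4.0]
gripper_width: 0.17
```

```bash
python3 st.py
```

```text
t 8.4 p [516.3  182.67 169.55] barYaw -0.9648 tilt [ 0.0005 -0.0001] F [ 1.45 -3.6   3.97] Ftool [-3.96 -3.78 -0.86] T [-0.62  -0.361 -0.002] w 0.17 j6 -0.375
```

>>> play_rows --deltas '[0, 0.05, 0, 0, 0, 0, 0, 0.05, 0, 0, 0, 0]'

```text
t: 8.6
position: [515.9, 183.2, 169.6]
tool_rot: [-0.478, 1.57, 0.128]
wrist_force: [2.6, -3.1, 3.6]
gripper_width: 0.177
```

```bash
python3 st.py
```

```text
t 8.6 p [515.95 183.2  169.55] barYaw -0.9648 tilt [0.0004 0.0001] F [ 2.61 -3.07  3.59] Ftool [-3.58 -4.01  0.39] T [-0.548 -0.519  0.045] w 0.177 j6 -0.374
```

>>> play_rows --deltas '[0, 0.05, 0, 0, 0, 0, 0, 0.05, 0, 0, 0, 0]'

```text
t: 8.8
position: [515.6, 183.7, 169.5]
tool_rot: [-0.185, 1.57, 0.421]
wrist_force: [2.5, -3.0, 5.0]
gripper_width: 0.174
```

```bash
python3 st.py
```

```text
t 8.8 p [515.6  183.67 169.54] barYaw -0.9648 tilt [0.0003 0.0001] F [ 2.54 -2.97  4.97] Ftool [-4.97 -3.89  0.4 ] T [-0.548 -0.524  0.063] w 0.174 j6 -0.373
```

>>> play_rows --deltas '[0, 0.1, 0, 0, 0, 0, 0, 0.2, 0, 0, 0, 0, 0, 0.2, 0, 0, 0, 0]'

```text
t: 9.1
position: [515.0, 184.5, 169.5]
tool_rot: [-1.435, 1.569, -0.829]
wrist_force: [6.3, -10.4, 2.8]
gripper_width: 0.177
```

```bash
python3 st.py
```

```text
t 9.1 p [514.97 184.53 169.51] barYaw -0.9645 tilt [ 0.0012 -0.0013] F [  6.27 -10.42   2.81] Ftool [ -2.78 -12.14  -0.78] T [-1.989 -1.254 -0.039] w 0.177 j6 -0.369
```

>>> play_rows --deltas '[0, -0.2, 0, 0, 0, 0, 0, -0.38, 0, 0, 0, 0, 0, -0.38, 0, 0, 0, 0]'

```text
t: 9.4
position: [516.1, 182.3, 169.4]
tool_rot: [2.062, 1.57, 2.668]
wrist_force: [-1.8, 3.4, 4.1]
gripper_width: 0.175
```

```bash
python3 st.py
```

```text
t 9.4 p [516.09 182.3  169.38] barYaw -0.965 tilt [-0.0009  0.0005] F [-1.82  3.39  4.12] Ftool [-4.12  3.83  0.43] T [ 0.521  0.291 -0.014] w 0.175 j6 -0.376
```

>>> play_rows --deltas '[0, 0.15, 0, 0, 0, 0, 0, 0.3, 0, 0, 0, 0, 0, 0.3, 0, 0, 0, 0]'

```text
t: 9.7
position: [515.1, 184.3, 169.5]
tool_rot: [-1.457, 1.57, -0.85]
wrist_force: [2.3, -4.6, 3.9]
gripper_width: 0.175
```

>>> play_rows --deltas '[0, 0.05, 0, 0, 0, 0, 0, 0.1, 0, 0, 0, 0]'

```text
t: 9.9
position: [514.9, 184.5, 169.5]
tool_rot: [-1.498, 1.569, -0.892]
wrist_force: [7.7, -13.5, 0.9]
gripper_width: 0.176
```

>>> play_rows --deltas '[0, 0.05, 0, 0, 0, 0, 0, 0.1, 0, 0, 0, 0]'

```text
t: 10.1
position: [514.8, 184.8, 169.5]
tool_rot: [-1.515, 1.567, -0.909]
wrist_force: [10.0, -19.4, -2.6]
gripper_width: 0.176
```

>>> play_rows --deltas '[0, -0.2, 0, 0, 0, 0, 0, -0.4, 0, 0, 0, 0, 0, -0.5, 0, 0, 0, 0, 0, -0.5, 0, 0, 0, 0]'

```text
t: 10.5
position: [516.2, 182.3, 169.4]
tool_rot: [2.108, 1.57, 2.715]
wrist_force: [-2.9, 2.8, 5.8]
gripper_width: 0.178
```

```bash
python3 st.py
```

```text
t 10.5 p [516.21 182.29 169.43] barYaw -0.9647 tilt [-0.0005  0.0002] F [-2.91  2.78  5.83] Ftool [-5.83  3.95 -0.8 ] T [ 0.508  0.415 -0.004] w 0.178 j6 -0.376
```

>>> play_rows --deltas '[0, -0.15, 0, 0, 0, 0, 0, -0.2, 0, 0, 0, 0, 0, -0.2, 0, 0, 0, 0]'

```text
t: 10.8
position: [517.5, 180.5, 169.4]
tool_rot: [2.044, 1.57, 2.65]
wrist_force: [-3.3, 3.4, 4.8]
gripper_width: 0.178
```

>>> play_rows --deltas '[0, -0.05, 0, 0, 0, 0, 0, -0.1, 0, 0, 0, 0]'

```text
t: 11.0
position: [517.8, 180.1, 169.5]
tool_rot: [1.777, 1.57, 2.383]
wrist_force: [-6.4, 9.8, 6.2]
gripper_width: 0.177
```

>>> play_rows --deltas '[0, 0.15, 0, 0, 0, 0, 0, 0.3, 0, 0, 0, 0]'

```text
t: 11.2
position: [517.0, 181.7, 169.6]
tool_rot: [-1.292, 1.57, -0.686]
wrist_force: [1.8, -3.7, 4.4]
gripper_width: 0.176
```

>>> play_rows --deltas '[0, 0, 0.1, 0, 0, 0, 0, 0, 0.2, 0, 0, 0, 0, 0, 0.2, 0, 0, 0]'

```text
t: 11.5
position: [518.0, 183.1, 169.4]
tool_rot: [2.928, 1.57, -2.749]
wrist_force: [-2.7, -3.0, 3.5]
gripper_width: 0.174
```

>>> play_rows --deltas '[0, 0, 0.05, 0, 0, 0, 0, 0, 0.1, 0, 0, 0]'

```text
t: 11.7
position: [518.5, 183.6, 169.3]
tool_rot: [2.946, 1.569, -2.731]
wrist_force: [-6.1, -4.4, 6.8]
gripper_width: 0.179
```

>>> play_rows --deltas '[0, 0, -0.2, 0, 0, 0, 0, 0, -0.4, 0, 0, 0, 0, 0, -0.5, 0, 0, 0, 0, 0, -0.5, 0, 0, 0]'

```text
t: 12.1
position: [516.1, 181.6, 169.7]
tool_rot: [-0.155, 1.568, 0.451]
wrist_force: [5.0, 4.3, -1.4]
gripper_width: 0.175
```

>>> play_rows --deltas '[0, 0, -0.05, 0, 0, 0, 0, 0, -0.1, 0, 0, 0]'

```text
t: 12.3
position: [515.5, 181.1, 169.7]
tool_rot: [-0.146, 1.567, 0.46]
wrist_force: [7.5, 4.6, -2.0]
gripper_width: 0.173
```

>>> play_rows --deltas '[0, 0, 0.2, 0, 0, 0, 0, 0, 0.3, 0, 0, 0, 0, 0, 0.3, 0, 0, 0]'

```text
t: 12.6
position: [516.3, 182.0, 169.4]
tool_rot: [2.978, 1.57, -2.7]
wrist_force: [-1.8, -2.2, 5.0]
gripper_width: 0.175
```

```bash
python3 st.py
```

```text
t 12.6 p [516.3  182.01 169.41] barYaw -0.9647 tilt [-0.0005 -0.0003] F [-1.78 -2.18  4.95] Ftool [-4.95 -0.78 -2.71] T [-0.512  0.335 -0.023] w 0.175 j6 -0.376
```

Create av.py:
```python
from h import *
from scipy.spatial.transform import Rotation as R
import sys
L=[];F=[]
for k in range(int(sys.argv[1]) if len(sys.argv)>1 else 3):
    o=r.get_obs();L.append(o["ft_torque"][2]);F.append(o["wrist_force"]);r.snapshot("side")
M=R.from_euler("xyz",o["tool_rot"]).as_matrix()
print("t",round(o["t"],2),"Tz",round(np.mean(L),3),np.round(L,3),"yaw",round(np.arctan2(M[1,2],M[0,2])-np.pi/2,4),"Ftool",(M.T@np.mean(F,0)).round(1),"p",o["position"].round(2),"w",round(o["gripper_width"],3))
```

```text
(no output)
```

>>> play_rows --deltas '[-0.03, 0, 0.04, -0.015, 0, 0, -0.03, 0, 0.04, -0.03, 0, 0, -0.03, 0, 0.04, -0.045, 0, 0, -0.03, 0, 0.04, -0.045, 0, 0]' --hand 0.82

```text
t: 13.0
position: [516.7, 182.3, 169.6]
tool_rot: [2.559, 1.57, -3.072]
wrist_force: [-2.0, -1.8, -2.2]
gripper_width: 0.18
```

```bash
python3 av.py
```

```text
t 13.1 Tz 0.029 [-0.     0.024  0.063] yaw -0.9198 Ftool [ 1.6 -0.3 -2.4] p [516.66 182.31 169.64] w 0.184
```

>>> play_rows --deltas '[0, 0, 0, 0.003, 0, 0]'

```text
t: 13.25
position: [516.7, 182.3, 169.6]
tool_rot: [2.577, 1.57, -3.059]
wrist_force: [-0.7, -1.2, -2.9]
gripper_width: 0.186
```

```bash
python3 av.py
```

```text
t 13.35 Tz 0.107 [0.171 0.063 0.086] yaw -0.9229 Ftool [ 2.8 -0.1 -1.8] p [516.68 182.33 169.63] w 0.179
```

>>> play_rows --deltas '[0, 0, 0, 0.003, 0, 0]'

```text
t: 13.5
position: [516.7, 182.3, 169.7]
tool_rot: [2.647, 1.57, -2.991]
wrist_force: [-2.5, -2.1, -4.0]
gripper_width: 0.179
```

```bash
python3 av.py
```

```text
t 13.6 Tz 0.187 [0.191 0.17  0.199] yaw -0.9259 Ftool [ 4.4  0.2 -2.5] p [516.68 182.31 169.63] w 0.181
```

>>> play_rows --deltas '[0, 0, 0, 0.004, 0, 0]'

```text
t: 13.75
position: [516.7, 182.3, 169.7]
tool_rot: [2.544, 1.57, -3.098]
wrist_force: [-2.7, 0.2, -6.9]
gripper_width: 0.181
```

```bash
python3 av.py
```

```text
t 13.85 Tz 0.137 [0.161 0.171 0.079] yaw -0.9301 Ftool [ 6.6  1.5 -2. ] p [516.71 182.31 169.66] w 0.182
```

>>> play_rows --deltas '[0, 0, 0, 0, 0, 0, 0, 0, 0, 0, 0, 0, 0, 0, 0, 0, 0, 0, 0, 0, 0, 0, 0, 0, 0, 1.2, -0.2, -0.08, 0, 0, 0, 2.4, -0.4, -0.15, 0, 0, 0, 2.4, -0.4, -0.15, 0, 0]' --hand 0.6

```text
t: 14.6
position: [498.5, 199.8, 169.9]
tool_rot: [2.012, 1.57, 2.805]
wrist_force: [0.4, -0.1, -0.5]
gripper_width: 0.401
```

```bash
python3 st.py
python3 - <<'E'
from h import *
w=r.snapshot("wrist");cv2.imwrite("pics/w2.png",w)
E
```

```text
t 14.6 p [498.5  199.8  169.87] barYaw -0.7775 tilt [-0.0003  0.0001] F [ 0.4  -0.12 -0.5 ] Ftool [ 0.5  -0.37  0.2 ] T [ 0.01  -0.049 -0.005] w 0.401 j6 -0.524
```

View pics/w2.png

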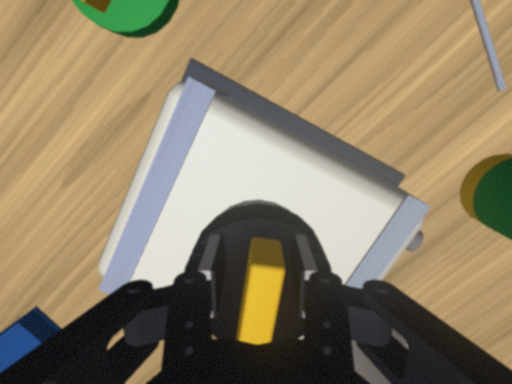

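The view shows the bar between the open pads, with the far end at about (265,240). The right (+z) pad at about x=300 will push the bar end to the left, which is anticlockwise. Pushing with one finger is much softer than turning a full grip, so I use it to feel for the stop.

```bash
cat > arc.py <<'E'
import numpy as np
def arc(pos,yaw,dth,C=(516.8,182.4)):
    zt=np.array([np.cos(yaw+np.pi/2),np.sin(yaw+np.pi/2)]);yt=np.array([-zt[1],zt[0]])
    v=np.array(pos[:2])-C;c,s=np.cos(dth),np.sin(dth);d=np.array([[c,-s],[s,c]])@v-v
    return np.round([d@yt/10,d@zt/10,-dth],3)
E
python3 -c "
from arc import *
for d in(.02,.04,.06,.1):print(d,arc((498.5,199.8),-.7785,d))"
```

```text
0.02 [-0.001 -0.05  -0.02 ]
0.04 [-0.004 -0.101 -0.04 ]
0.06 [-0.007 -0.151 -0.06 ]
0.1 [-0.017 -0.252 -0.1  ]
```

>>> play_rows --deltas '[0, 0, -0.2, 0, 0, 0, 0, 0, -0.3, 0, 0, 0, 0, 0, -0.3, 0, 0, 0]'

```text
t: 14.95
position: [497.4, 196.6, 169.8]
tool_rot: [-1.389, 1.571, -0.6]
wrist_force: [-0.7, 0.9, 0.4]
gripper_width: 0.402
```

>>> play_rows --deltas '[0, 0, -0.05, 0, 0, 0, 0, 0, -0.1, 0, 0, 0]'

```text
t: 15.15
position: [496.6, 196.2, 169.8]
tool_rot: [-0.286, 1.571, 0.504]
wrist_force: [-0.7, -0.3, -0.7]
gripper_width: 0.401
```

>>> play_rows --deltas '[0, 0, -0.05, 0, 0, 0, 0, 0, -0.1, 0, 0, 0]'

```text
t: 15.35
position: [495.9, 195.7, 169.8]
tool_rot: [-0.183, 1.57, 0.607]
wrist_force: [0.7, 1.4, -0.2]
gripper_width: 0.402
```

```bash
python3 st.py
```

```text
t 15.35 p [495.89 195.65 169.81] barYaw -0.7799 tilt [0.0003 0.0002] F [ 0.71  1.41 -0.19] Ftool [0.19 0.49 1.5 ] T [ 0.26  -0.214 -0.005] w 0.402 j6 -0.527
```

>>> play_rows --deltas '[0, -0.005, -0.025, -0.01, 0, 0, 0, -0.01, -0.05, -0.02, 0, 0]'

```text
t: 15.55
position: [495.7, 195.3, 169.9]
tool_rot: [-0.492, 1.57, 0.32]
wrist_force: [1.8, 1.5, -0.1]
gripper_width: 0.399
```

>>> play_rows --deltas '[0, -0.005, -0.025, -0.01, 0, 0, 0, -0.01, -0.05, -0.02, 0, 0]'

```text
t: 15.75
position: [495.4, 194.8, 169.9]
tool_rot: [-0.466, 1.57, 0.366]
wrist_force: [2.1, 0.2, 0.6]
gripper_width: 0.4
```

```bash
python3 st.py
```

```text
t 15.75 p [495.39 194.8  169.86] barYaw -0.7389 tilt [0.0004 0.0002] F [2.13 0.2  0.57] Ftool [-0.57 -1.44  1.58] T [ 0.21  -0.308 -0.059] w 0.4 j6 -0.569
```

>>> play_rows --deltas '[0, -0.005, -0.025, -0.01, 0, 0, 0, -0.01, -0.05, -0.02, 0, 0]'

```text
t: 15.95
position: [495.0, 194.3, 169.8]
tool_rot: [-0.231, 1.571, 0.621]
wrist_force: [2.2, 1.1, -0.2]
gripper_width: 0.402
```

>>> play_rows --deltas '[0, -0.005, -0.025, -0.01, 0, 0, 0, -0.01, -0.05, -0.02, 0, 0]'

```text
t: 16.15
position: [494.7, 193.9, 169.8]
tool_rot: [0.75, 1.571, 1.622]
wrist_force: [2.0, 1.3, 1.3]
gripper_width: 0.403
```

>>> play_rows --deltas '[0, -0.005, -0.025, -0.01, 0, 0, 0, -0.01, -0.05, -0.02, 0, 0]'

```text
t: 16.35
position: [494.4, 193.4, 169.8]
tool_rot: [0.703, 1.571, 1.595]
wrist_force: [1.0, 1.9, 1.6]
gripper_width: 0.402
```

```bash
python3 st.py
```

```text
t 16.35 p [494.42 193.45 169.8 ] barYaw -0.6789 tilt [-0.  0.] F [0.96 1.86 1.6 ] Ftool [-1.6   0.42  2.05] T [ 0.388 -0.263  0.012] w 0.402 j6 -0.631
```

>>> play_rows --deltas '[0, -0.005, -0.025, -0.01, 0, 0, 0, -0.01, -0.05, -0.02, 0, 0]'

```text
t: 16.55
position: [494.2, 193.0, 169.8]
tool_rot: [0.413, 1.571, 1.325]
wrist_force: [0.5, 1.8, 2.1]
gripper_width: 0.397
```

>>> play_rows --deltas '[0, -0.005, -0.025, -0.01, 0, 0, 0, -0.01, -0.05, -0.02, 0, 0]'

```text
t: 16.75
position: [494.0, 192.5, 169.8]
tool_rot: [1.692, 1.571, 2.623]
wrist_force: [1.6, 2.3, 2.4]
gripper_width: 0.399
```

>>> play_rows --deltas '[0, -0.005, -0.025, -0.01, 0, 0, 0, -0.01, -0.05, -0.02, 0, 0]'

```text
t: 16.95
position: [493.7, 192.0, 169.8]
tool_rot: [1.353, 1.571, 2.305]
wrist_force: [0.8, 2.7, 1.4]
gripper_width: 0.401
```

```bash
python3 st.py
```

```text
t 16.95 p [493.75 192.04 169.78] barYaw -0.619 tilt [-0.  0.] F [0.84 2.67 1.43] Ftool [-1.43  0.87  2.66] T [ 0.435 -0.219 -0.02 ] w 0.401 j6 -0.694
```

>>> play_rows --deltas '[0, -0.005, -0.025, -0.01, 0, 0, 0, -0.01, -0.05, -0.02, 0, 0]'

```text
t: 17.15
position: [493.5, 191.6, 169.8]
tool_rot: [1.814, 1.571, 2.786]
wrist_force: [0.6, 2.5, 1.4]
gripper_width: 0.401
```

>>> play_rows --deltas '[0, -0.005, -0.025, -0.01, 0, 0, 0, -0.01, -0.05, -0.02, 0, 0]'

```text
t: 17.35
position: [493.3, 191.1, 169.8]
tool_rot: [-0.208, 1.571, 0.783]
wrist_force: [1.4, 1.6, 2.0]
gripper_width: 0.405
```

>>> play_rows --deltas '[0, -0.005, -0.025, -0.01, 0, 0, 0, -0.01, -0.05, -0.02, 0, 0]'

```text
t: 17.55
position: [493.1, 190.6, 169.8]
tool_rot: [2.279, 1.571, -2.992]
wrist_force: [1.2, 3.0, 1.2]
gripper_width: 0.403
```

>>> play_rows --deltas '[0, -0.005, -0.025, -0.01, 0, 0, 0, -0.01, -0.05, -0.02, 0, 0]'

```text
t: 17.75
position: [493.0, 190.2, 169.8]
tool_rot: [-1.009, 1.571, 0.022]
wrist_force: [1.6, 2.0, 1.5]
gripper_width: 0.401
```

```bash
python3 st.py
```

```text
t 17.75 p [493.01 190.16 169.8 ] barYaw -0.5389 tilt [0.0001 0.    ] F [1.61 1.96 1.54] Ftool [-1.54 -0.38  2.5 ] T [ 0.462 -0.156  0.009] w 0.401 j6 -0.777
```

>>> play_rows --deltas '[0, -0.005, -0.025, -0.01, 0, 0, 0, -0.01, -0.05, -0.02, 0, 0]'

```text
t: 17.95
position: [492.9, 189.7, 169.8]
tool_rot: [-0.791, 1.571, 0.261]
wrist_force: [1.4, 2.8, 1.6]
gripper_width: 0.401
```

>>> play_rows --deltas '[0, -0.005, -0.025, -0.01, 0, 0, 0, -0.01, -0.05, -0.02, 0, 0]'

```text
t: 18.15
position: [492.8, 189.2, 169.9]
tool_rot: [-0.809, 1.57, 0.263]
wrist_force: [3.0, 2.6, 1.6]
gripper_width: 0.399
```

>>> play_rows --deltas '[0, -0.005, -0.025, -0.01, 0, 0, 0, -0.01, -0.05, -0.02, 0, 0]'

```text
t: 18.35
position: [492.7, 188.7, 169.8]
tool_rot: [-0.86, 1.57, 0.232]
wrist_force: [3.8, 3.0, 1.7]
gripper_width: 0.399
```

>>> play_rows --deltas '[0, -0.005, -0.025, -0.01, 0, 0, 0, -0.01, -0.05, -0.02, 0, 0]'

```text
t: 18.55
position: [492.5, 188.2, 169.9]
tool_rot: [-0.895, 1.57, 0.217]
wrist_force: [4.6, 2.9, 2.0]
gripper_width: 0.4
```

```bash
python3 st.py
```

```text
t 18.55 p [492.53 188.24 169.86] barYaw -0.459 tilt [0.0004 0.0001] F [4.64 2.89 2.  ] Ftool [-1.99 -2.88  4.64] T [ 0.558 -0.62  -0.087] w 0.4 j6 -0.86
```

>>> play_rows --deltas '[0, -0.005, -0.025, -0.01, 0, 0, 0, -0.01, -0.05, -0.02, 0, 0]'

```text
t: 18.75
position: [492.4, 187.8, 169.8]
tool_rot: [-0.806, 1.57, 0.326]
wrist_force: [3.1, 3.3, 2.8]
gripper_width: 0.398
```

>>> play_rows --deltas '[0, -0.005, -0.025, -0.01, 0, 0, 0, -0.01, -0.05, -0.02, 0, 0]'

```text
t: 18.95
position: [492.3, 187.3, 169.9]
tool_rot: [-0.846, 1.57, 0.306]
wrist_force: [3.8, 2.7, 2.4]
gripper_width: 0.4
```

```bash
python3 st.py; python3 -c "
from h import *
w=r.snapshot('wrist');cv2.imwrite('pics/w3.png',w)"
```

```text
t 18.95 p [492.29 187.27 169.86] barYaw -0.419 tilt [0.0004 0.0001] F [3.84 2.66 2.41] Ftool [-2.41 -2.42  3.99] T [ 0.574 -0.766 -0.055] w 0.4 j6 -0.902
```

View pics/w3.png

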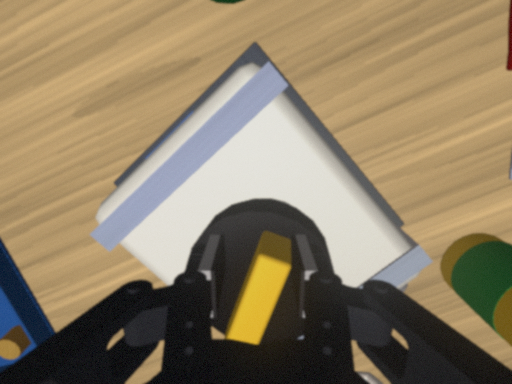

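The bar now leans about 0.3 rad behind the tool, from (277,236) to (243,343), with its corner on the right pad. I add a bar-yaw readout from the wrist image so I can also see whether the cap is following.

```bash
cat > by.py <<'E'
from h import *
from scipy.spatial.transform import Rotation as R
I=r.camera_info("wrist");o=r.get_obs();M=R.from_euler("xyz",o["tool_rot"]).as_matrix()
w=r.snapshot("wrist")
p=max(blobs(w,(20,150,170),(34,255,255),(200,200,320,360),100),key=lambda b:b[0])[3]
ro=range(p[:,1].min()+18,p[:,1].max()-18)
e=np.array([[p[p[:,1]==v,0].min(),v] for v in ro],np.float32);vx,vy,x,y=cv2.fitLine(e,cv2.DIST_HUBER,0,.01,.01).ravel()
A=plane("wrist",(x-25*vx,y-25*vy),177,I);B=plane("wrist",(x+25*vx,y+25*vy),177,I);d=(B-A)[:2]
if d[1]>0:d=-d
mid=plane("wrist",p.mean(0),177,I)
print("t",round(o["t"],2),"CAPYAW",round(np.arctan2(d[1],d[0]),4),"mid",mid.round(1),"tool yaw",round(np.arctan2(M[1,2],M[0,2])-np.pi/2,3),"p",o["position"].round(1),"Ftool",(M.T@o["wrist_force"]).round(2),"Tz",o["ft_torque"][2].round(3),"w",round(o["gripper_width"],3))
E
python3 by.py
```

```text
t 19.0 CAPYAW -0.7465 mid [502.6 182.2 177. ] tool yaw -0.418 p [492.3 187.2 169.9] Ftool [-4.   -3.44  3.97] Tz -0.053 w 0.4
```

>>> play_rows --deltas '[0, -0.005, -0.025, -0.01, 0, 0, 0, -0.01, -0.05, -0.02, 0, 0]'

```text
t: 19.25
position: [492.3, 186.8, 169.9]
tool_rot: [-0.837, 1.57, 0.334]
wrist_force: [4.6, 2.6, 3.2]
gripper_width: 0.401
```

```bash
python3 by.py
```

```text
t 19.25 CAPYAW -0.7455 mid [502.2 181.5 177. ] tool yaw -0.399 p [492.3 186.8 169.9] Ftool [-3.23 -3.25  4.22] Tz -0.099 w 0.401
```

>>> play_rows --deltas '[0, -0.005, -0.025, -0.01, 0, 0, 0, -0.01, -0.05, -0.02, 0, 0]'

```text
t: 19.5
position: [492.3, 186.4, 169.9]
tool_rot: [-0.803, 1.57, 0.389]
wrist_force: [5.1, 5.9, 1.7]
gripper_width: 0.401
```

```bash
python3 by.py
```

```text
t 19.5 CAPYAW -0.7463 mid [501.9 180.9 177. ] tool yaw -0.379 p [492.3 186.4 169.9] Ftool [-1.72 -2.58  7.4 ] Tz -0.111 w 0.401
```

The cap yaw has stopped at -0.746, 0.289 rad from the start, while the push force climbs from 4 to 7.4 N. That is probably the stop. I go back to the centre, grip squarely just behind it, and confirm by torque.

>>> play_rows --deltas '[0, 0, 0.3, 0, 0, 0, 0, -0.4, 0.5, 0.1, 0, 0, 0, -1.4, 0.53, 0.25, 0, 0, 0, -2.42, 0.53, 0.39, 0, 0, 0, -2.42, 0.53, 0.39, 0, 0, 0, -2.42, 0.53, 0.39, 0, 0]'

```text
t: 20.15
position: [515.5, 182.0, 169.4]
tool_rot: [2.621, 1.569, -2.857]
wrist_force: [0.0, 0.2, 0.0]
gripper_width: 0.405
```

```bash
python3 by.py
```

```text
t 20.15 CAPYAW -0.7556 mid [512.7 182.1 177. ] tool yaw -0.766 p [515.5 182.  169.4] Ftool [-0.01  0.12  0.18] Tz -0.003 w 0.405
```

>>> play_rows --deltas '[-0.03, -0.06, 0.11, 0, 0, 0, -0.03, -0.06, 0.11, 0, 0, 0, -0.03, -0.06, 0.11, 0, 0, 0, -0.03, -0.06, 0.11, 0, 0, 0, -0.03, -0.06, 0.11, 0, 0, 0, -0.03, -0.06, 0.11, 0, 0, 0]' --hand 1

```text
t: 20.8
position: [517.2, 182.6, 170.1]
tool_rot: [2.276, 1.57, 3.077]
wrist_force: [-4.7, -0.1, 5.3]
gripper_width: 0.172
```

```bash
python3 av.py 3; python3 by.py
```

```text
t 20.9 Tz -0.008 [-0.031 -0.001  0.008] yaw -0.7697 Ftool [-5.2  3.4 -3.1] p [517.27 182.62 170.08] w 0.177
t 20.95 CAPYAW -0.7609 mid [514.7 183.5 177. ] tool yaw -0.77 p [517.2 182.6 170.1] Ftool [-5.04  3.27 -2.23] Tz -0.005 w 0.177
```

>>> play_rows --deltas '[-0.03, 0, 0, -0.005, 0, 0, -0.03, 0, 0, -0.005, 0, 0]'

```text
t: 21.2
position: [517.3, 182.6, 170.2]
tool_rot: [2.355, 1.57, -3.122]
wrist_force: [-4.1, 1.6, 1.1]
gripper_width: 0.178
```

```bash
python3 av.py 3
```

```text
t 21.3 Tz -0.059 [-0.134  0.001 -0.045] yaw -0.7647 Ftool [-0.7  4.2 -1.7] p [517.29 182.58 170.19] w 0.175
```

>>> play_rows --deltas '[0, 0, 0, -0.005, 0, 0, 0, 0, 0, -0.005, 0, 0]'

```text
t: 21.55
position: [517.3, 182.6, 170.2]
tool_rot: [2.462, 1.57, -3.01]
wrist_force: [-5.3, 1.5, -0.8]
gripper_width: 0.173
```

```bash
python3 av.py 3
```

```text
t 21.65 Tz -0.099 [-0.076 -0.1   -0.121] yaw -0.7598 Ftool [ 1.7  4.6 -2.3] p [517.34 182.55 170.24] w 0.174
```

>>> play_rows --deltas '[0, 0, 0, -0.005, 0, 0, 0, 0, 0, -0.005, 0, 0]'

```text
t: 21.9
position: [517.4, 182.5, 170.2]
tool_rot: [2.59, 1.57, -2.877]
wrist_force: [-5.2, 0.9, -4.3]
gripper_width: 0.18
```

```bash
python3 av.py 3
```

```text
t 22.0 Tz -0.12 [-0.093 -0.124 -0.142] yaw -0.7548 Ftool [ 4.8  4.2 -2.6] p [517.34 182.52 170.23] w 0.172
```

>>> play_rows --deltas '[0, 0, 0, -0.003, 0, 0, 0, 0, 0, -0.003, 0, 0]'

```text
t: 22.25
position: [517.4, 182.5, 170.3]
tool_rot: [2.67, 1.57, -2.794]
wrist_force: [-4.8, 1.2, -5.2]
gripper_width: 0.172
```

```bash
python3 av.py 3
```

```text
t 22.35 Tz -0.178 [-0.174 -0.213 -0.147] yaw -0.7518 Ftool [ 6.1  4.1 -2.7] p [517.4  182.52 170.28] w 0.176
```

>>> play_rows --deltas '[0.02, 0, 0, -0.003, 0, 0, 0.02, 0, 0, -0.003, 0, 0]'

```text
t: 22.6
position: [517.4, 182.5, 170.2]
tool_rot: [2.955, 1.571, -2.506]
wrist_force: [-5.4, 0.5, -3.2]
gripper_width: 0.174
```

```bash
python3 av.py 3
```

```text
t 22.7 Tz -0.177 [-0.187 -0.215 -0.128] yaw -0.7488 Ftool [ 3.7  4.5 -3.7] p [517.42 182.47 170.23] w 0.174
```

>>> play_rows --deltas '[0, 0, 0, -0.003, 0, 0, 0, 0, 0, -0.003, 0, 0]'

```text
t: 22.95
position: [517.4, 182.4, 170.2]
tool_rot: [3.045, 1.57, -2.413]
wrist_force: [-6.1, -0.3, -3.7]
gripper_width: 0.174
```

```bash
python3 av.py 3
```

```text
t 23.05 Tz -0.18 [-0.178 -0.172 -0.19 ] yaw -0.7458 Ftool [ 3.3  4.2 -4.4] p [517.42 182.5  170.24] w 0.177
```

>>> play_rows --deltas '[0, 0, 0, -0.004, 0, 0, 0, 0, 0, -0.004, 0, 0]'

```text
t: 23.3
position: [517.4, 182.4, 170.2]
tool_rot: [3.092, 1.571, -2.362]
wrist_force: [-5.1, -0.2, -4.1]
gripper_width: 0.178
```

```bash
python3 av.py 3
```

```text
t 23.4 Tz -0.208 [-0.229 -0.205 -0.191] yaw -0.7418 Ftool [ 3.3  3.7 -4.2] p [517.42 182.45 170.24] w 0.175
```

>>> play_rows --deltas '[0, 0, 0, -0.004, 0, 0, 0, 0, 0, -0.004, 0, 0]'

```text
t: 23.65
position: [517.4, 182.4, 170.2]
tool_rot: [-3.058, 1.57, -2.225]
wrist_force: [-6.2, -0.5, -2.5]
gripper_width: 0.171
```

```bash
python3 av.py 3;python3 by.py
```

```text
t 23.75 Tz -0.236 [-0.219 -0.235 -0.253] yaw -0.7379 Ftool [ 3.1  3.8 -4.3] p [517.43 182.41 170.25] w 0.175
t 23.8 CAPYAW -0.729 mid [514.8 183.3 177. ] tool yaw -0.738 p [517.4 182.4 170.2] Ftool [ 2.47  3.31 -4.6 ] Tz -0.24 w 0.176
```

>>> play_rows --deltas '[0, 0, 0, -0.004, 0, 0, 0, 0, 0, -0.004, 0, 0]'

```text
t: 24.05
position: [517.4, 182.4, 170.2]
tool_rot: [-3.116, 1.57, -2.279]
wrist_force: [-4.9, -1.1, -3.1]
gripper_width: 0.172
```

```bash
python3 av.py 3
```

```text
t 24.15 Tz -0.249 [-0.219 -0.271 -0.258] yaw -0.7338 Ftool [ 2.7  3.5 -4.2] p [517.39 182.39 170.23] w 0.177
```

>>> play_rows --deltas '[0, 0, 0, -0.003, 0, 0, 0, 0, 0, -0.003, 0, 0]'

```text
t: 24.4
position: [517.4, 182.4, 170.2]
tool_rot: [-3.004, 1.57, -2.164]
wrist_force: [-4.7, -0.7, -2.9]
gripper_width: 0.177
```

```bash
python3 av.py 3
```

```text
t 24.5 Tz -0.243 [-0.269 -0.22  -0.24 ] yaw -0.7308 Ftool [ 2.9  3.1 -4.2] p [517.4  182.36 170.23] w 0.173
```

>>> play_rows --deltas '[0, 0.02, -0.04, 0, 0, 0, 0, 0.04, -0.08, 0, 0, 0]'

```text
t: 24.75
position: [517.2, 182.3, 170.3]
tool_rot: [-0.699, 1.57, 0.141]
wrist_force: [0.5, 1.0, -8.9]
gripper_width: 0.181
```

```bash
python3 av.py 4
```

```text
t 24.9 Tz -0.262 [-0.228 -0.293 -0.243 -0.283] yaw -0.7308 Ftool [ 8.1 -0.1  0.1] p [517.19 182.24 170.25] w 0.173
```

>>> play_rows --deltas '[0, 0, 0, -0.004, 0, 0, 0, 0, 0, -0.004, 0, 0]'

```text
t: 25.15
position: [517.0, 182.2, 170.3]
tool_rot: [-0.904, 1.57, -0.06]
wrist_force: [1.5, -1.8, -7.9]
gripper_width: 0.175
```

```bash
python3 av.py 4
```

```text
t 25.3 Tz -0.2 [-0.183 -0.276 -0.178 -0.165] yaw -0.7268 Ftool [ 8.  -2.9  0.2] p [517.03 182.19 170.28] w 0.174
```

The torque of about 0.24 N m was mostly friction from side load and upward pull. The cap has now followed to -0.727, so that was not the stop. I go back to the soft one-finger push.

>>> play_rows --deltas '[0.03, 0, 0, 0, 0, 0, 0.03, 0, 0, 0, 0, 0, 0.03, 0, 0, 0, 0, 0, 0.03, 0, 0, 0, 0, 0, 0.03, 1.2, -0.2, -0.08, 0, 0, 0.03, 2.4, -0.4, -0.15, 0, 0, 0.03, 2.4, -0.4, -0.15, 0, 0, 0.03, 2.4, -0.6, -0.15, 0, 0, 0.03, 2.4, -0.75, -0.15, 0, 0, 0.03, 2.4, -0.75, -0.15, 0, 0]' --hand 0.6

```text
t: 26.35
position: [494.1, 192.2, 169.9]
tool_rot: [-1.154, 1.571, -0.161]
wrist_force: [0.7, 0.3, 0.5]
gripper_width: 0.405
```

>>> play_rows --deltas '[0, 0, -0.05, 0, 0, 0, 0, 0, -0.1, 0, 0, 0]'

```text
t: 26.55
position: [493.5, 191.6, 169.9]
tool_rot: [-0.558, 1.57, 0.435]
wrist_force: [1.1, 1.1, 0.2]
gripper_width: 0.401
```

>>> play_rows --deltas '[0, 0, -0.05, 0, 0, 0, 0, 0, -0.1, 0, 0, 0]'

```text
t: 26.75
position: [493.0, 191.0, 170.0]
tool_rot: [-0.531, 1.57, 0.463]
wrist_force: [1.0, 1.3, -0.3]
gripper_width: 0.397
```

```bash
python3 by.py
```

```text
t 26.75 CAPYAW -0.732 mid [506.7 187.3 177. ] tool yaw -0.577 p [493. 191. 170.] Ftool [ 0.3  -0.07  1.65] Tz 0.028 w 0.397
```

>>> play_rows --deltas '[0, -0.005, -0.025, -0.01, 0, 0, 0, -0.01, -0.05, -0.02, 0, 0]'

```text
t: 27.0
position: [492.7, 190.5, 170.0]
tool_rot: [-0.883, 1.57, 0.132]
wrist_force: [2.4, 1.2, 0.4]
gripper_width: 0.4
```

>>> play_rows --deltas '[0, -0.005, -0.025, -0.01, 0, 0, 0, -0.01, -0.05, -0.02, 0, 0]'

```text
t: 27.2
position: [492.4, 189.9, 169.9]
tool_rot: [-0.85, 1.571, 0.185]
wrist_force: [3.4, 0.9, 0.9]
gripper_width: 0.404
```

```bash
python3 by.py
```

```text
t 27.2 CAPYAW -0.7198 mid [505.8 186.3 177. ] tool yaw -0.536 p [492.4 189.9 169.9] Ftool [-0.89 -2.42  2.51] Tz -0.041 w 0.404
```

>>> play_rows --deltas '[0, -0.005, -0.025, -0.01, 0, 0, 0, -0.01, -0.05, -0.02, 0, 0]'

```text
t: 27.45
position: [492.2, 189.5, 169.9]
tool_rot: [-0.853, 1.571, 0.201]
wrist_force: [3.1, 1.4, 0.8]
gripper_width: 0.396
```

>>> play_rows --deltas '[0, -0.005, -0.025, -0.01, 0, 0, 0, -0.01, -0.05, -0.02, 0, 0]'

```text
t: 27.65
position: [492.1, 189.0, 169.9]
tool_rot: [-0.782, 1.57, 0.293]
wrist_force: [2.6, 0.9, 2.0]
gripper_width: 0.398
```

```bash
python3 by.py
```

```text
t 27.65 CAPYAW -0.7098 mid [504.9 185.1 177. ] tool yaw -0.496 p [492.1 189.  169.9] Ftool [-2.03 -1.85  2.07] Tz -0.033 w 0.398
```

>>> play_rows --deltas '[0, -0.005, -0.025, -0.01, 0, 0, 0, -0.01, -0.05, -0.02, 0, 0]'

```text
t: 27.9
position: [492.0, 188.5, 169.9]
tool_rot: [-0.81, 1.57, 0.285]
wrist_force: [3.9, 1.5, 1.2]
gripper_width: 0.399
```

```bash
python3 by.py
```

```text
t 27.9 CAPYAW -0.7115 mid [504.4 184.4 177. ] tool yaw -0.476 p [492.  188.5 169.9] Ftool [-1.2  -2.76  3.13] Tz -0.044 w 0.399
```

>>> play_rows --deltas '[0, -0.005, -0.025, -0.01, 0, 0, 0, -0.01, -0.05, -0.02, 0, 0]'

```text
t: 28.15
position: [491.8, 188.0, 169.9]
tool_rot: [-0.784, 1.571, 0.331]
wrist_force: [3.1, 2.1, 0.8]
gripper_width: 0.396
```

```bash
python3 by.py
```

```text
t 28.15 CAPYAW -0.7097 mid [504.  183.7 177. ] tool yaw -0.456 p [491.8 188.  169.9] Ftool [-0.85 -1.81  3.25] Tz -0.081 w 0.396
```

>>> play_rows --deltas '[0, -0.005, -0.025, -0.01, 0, 0, 0, -0.01, -0.05, -0.02, 0, 0]'

```text
t: 28.4
position: [491.7, 187.5, 169.9]
tool_rot: [-0.755, 1.571, 0.38]
wrist_force: [4.5, 2.2, 1.3]
gripper_width: 0.4
```

>>> play_rows --deltas '[0, -0.005, -0.025, -0.01, 0, 0, 0, -0.01, -0.05, -0.02, 0, 0]'

```text
t: 28.6
position: [491.6, 187.1, 169.9]
tool_rot: [-0.737, 1.57, 0.418]
wrist_force: [5.1, 2.1, 1.8]
gripper_width: 0.403
```

```bash
python3 by.py
```

```text
t 28.6 CAPYAW -0.7103 mid [503.  182.4 177. ] tool yaw -0.416 p [491.6 187.1 169.9] Ftool [-1.78 -3.82  3.96] Tz -0.036 w 0.403
```

>>> play_rows --deltas '[0, -0.005, -0.025, -0.01, 0, 0, 0, -0.01, -0.05, -0.02, 0, 0]'

```text
t: 28.85
position: [491.6, 186.6, 170.0]
tool_rot: [-0.794, 1.57, 0.38]
wrist_force: [4.6, 3.2, 2.4]
gripper_width: 0.4
```

```bash
python3 by.py; python3 -c "
from h import *
w=r.snapshot('wrist');cv2.imwrite('pics/w4.png',w)"
```

```text
t 28.85 CAPYAW -0.7052 mid [502.7 181.7 177. ] tool yaw -0.396 p [491.6 186.6 170. ] Ftool [-2.4  -3.01  4.69] Tz -0.056 w 0.4
```

View pics/w4.png

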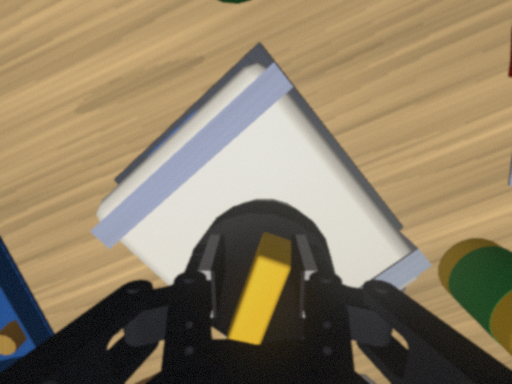

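The one-finger push mostly slides the cap sideways in its play, so I change method. I will centre on the bar, open fully, lower the fingers around the round cap, and turn it by a light rim squeeze. That acts as a friction clutch whose slip torque I can read on the wrist.

>>> play_rows --deltas '[0, 0, 0.3, 0, 0, 0, 0, -0.4, 0.5, 0.1, 0, 0, 0, -1.4, 0.6, 0.2, 0, 0, 0, -2.58, 0.62, 0.32, 0, 0, 0, -2.58, 0.62, 0.32, 0, 0, 0, -2.58, 0.62, 0.32, 0, 0]'

```text
t: 29.55
position: [516.6, 182.2, 169.5]
tool_rot: [2.52, 1.569, -2.906]
wrist_force: [0.6, 0.3, 0.1]
gripper_width: 0.4
```

>>> play_rows --deltas '[0, 0, 0, 0, 0, 0, 0, 0, 0, 0, 0, 0, 0, 0, 0, 0, 0, 0, 0, 0, 0, 0, 0, 0, 0, 0, 0, 0, 0, 0]' --hand 1

```text
t: 30.05
position: [516.6, 182.1, 169.8]
tool_rot: [2.552, 1.569, -2.876]
wrist_force: [-5.4, -2.4, 5.4]
gripper_width: 0.176
```

```bash
python3 st.py
```

```text
t 30.05 p [516.61 182.14 169.79] barYaw -0.716 tilt [-0.0015 -0.0004] F [-5.42 -2.42  5.44] Ftool [-5.43  2.51 -5.39] T [-0.511  1.007 -0.073] w 0.176 j6 -0.625
```

>>> play_rows --deltas '[0, 0, 0, 0, 0, 0, 0, 0, 0, 0, 0, 0, 0, 0, 0, 0, 0, 0, 0, 0, 0, 0, 0, 0, 0, 0, 0, 0, 0, 0, 0, 0, 0, 0, 0, 0]' --hand 0

```text
t: 30.65
position: [517.6, 182.3, 169.9]
tool_rot: [-0.541, 1.571, 0.313]
wrist_force: [0.3, -0.0, -0.5]
gripper_width: 1.003
```

```bash
python3 st.py
```

```text
t 30.65 p [517.57 182.3  169.88] barYaw -0.7167 tilt [0.0001 0.    ] F [ 0.3  -0.03 -0.54] Ftool [ 0.54 -0.25  0.17] T [ 0.004  0.039 -0.002] w 1.003 j6 -0.624
```

>>> play_rows --deltas '[0.5, 0, -0.1, 0, 0, 0, 1.0, 0, -0.1, 0, 0, 0, 1.2, 0, -0.1, 0, 0, 0, 1.2, 0, -0.1, 0, 0, 0]'

```text
t: 31.05
position: [516.6, 181.5, 157.3]
tool_rot: [2.475, 1.57, -2.954]
wrist_force: [-0.8, -0.6, 0.8]
gripper_width: 0.998
```

>>> play_rows --deltas '[0.2, 0, 0, 0, 0, 0, 0.3, 0, 0, 0, 0, 0, 0.3, 0, 0, 0, 0, 0]'

```text
t: 31.35
position: [516.8, 181.5, 154.8]
tool_rot: [2.238, 1.571, 3.092]
wrist_force: [0.1, 0.7, 0.3]
gripper_width: 1.001
```

>>> play_rows --deltas '[0.1, 0, 0, 0, 0, 0, 0.2, 0, 0, 0, 0, 0, 0.2, 0, 0, 0, 0, 0]'

```text
t: 31.65
position: [516.8, 181.5, 152.8]
tool_rot: [2.367, 1.571, -3.063]
wrist_force: [-0.5, 0.4, -0.6]
gripper_width: 1.0
```

```bash
python3 st.py; python3 -c "
from h import *
w=r.snapshot('wrist');cv2.imwrite('pics/w5.png',w)"
```

```text
t 31.65 p [516.79 181.51 152.79] barYaw -0.7168 tilt [-0.0002 -0.    ] F [-0.47  0.43 -0.61] Ftool [0.61 0.63 0.01] T [-0.006 -0.063  0.002] w 1.0 j6 -0.625
```

View pics/w5.png

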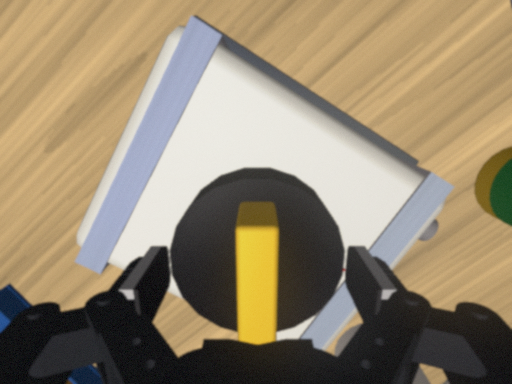

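The pads (inner faces at about x=170 and x=348) straddle the black disc (171 to 343) evenly. I lower further.

>>> play_rows --deltas '[0.1, 0, 0, 0, 0, 0, 0.2, 0, 0, 0, 0, 0, 0.3, 0, 0, 0, 0, 0, 0.3, 0, 0, 0, 0, 0]'

```text
t: 32.1
position: [516.8, 181.5, 149.7]
tool_rot: [2.612, 1.57, -2.817]
wrist_force: [-1.2, -0.4, -0.6]
gripper_width: 1.0
```

>>> play_rows --deltas '[0.1, 0, 0, 0, 0, 0, 0.2, 0, 0, 0, 0, 0, 0.3, 0, 0, 0, 0, 0, 0.4, 0, 0, 0, 0, 0, 0.4, 0, 0, 0, 0, 0]'

```text
t: 32.6
position: [516.8, 181.5, 145.7]
tool_rot: [2.388, 1.571, -3.041]
wrist_force: [-0.3, -0.2, -0.6]
gripper_width: 1.001
```

```bash
python3 av.py 2
```

```text
t 32.65 Tz -0.006 [ 0.003 -0.015] yaw -0.7168 Ftool [ 0.6 -0.1  0.1] p [516.83 181.49 145.79] w 1.002
```

>>> play_rows --deltas '[0, 0, 0, 0, 0, 0, 0, 0, 0, 0, 0, 0, 0, 0, 0, -0.05, 0, 0]' --hand 0.035

```text
t: 33.0
position: [516.8, 181.5, 145.9]
tool_rot: [2.275, 1.571, -3.104]
wrist_force: [0.1, -0.4, -0.5]
gripper_width: 0.963
```

```bash
python3 av.py 2
```

```text
t 33.05 Tz -0.003 [ 0.003 -0.009] yaw -0.6619 Ftool [ 0.1 -0.4 -0.9] p [516.79 181.52 145.89] w 0.962
```

>>> play_rows --deltas '[0, 0, 0, 0, 0, 0, 0, 0, 0, 0, 0, 0, 0, 0, 0, -0.02, 0, 0]' --hand 0.038

```text
t: 33.4
position: [516.7, 181.5, 145.8]
tool_rot: [2.111, 1.57, 3.034]
wrist_force: [-2.4, -0.1, 0.5]
gripper_width: 0.962
```

```bash
python3 av.py 2
```

```text
t 33.45 Tz -0.082 [-0.085 -0.079] yaw -0.6446 Ftool [-0.6  1.3 -1.5] p [516.61 181.53 145.81] w 0.964
```

>>> play_rows --deltas '[0, 0, 0, 0, 0, 0, 0, 0, 0, 0, 0, 0, 0, 0, 0, -0.02, 0, 0]' --hand 0.041

```text
t: 33.8
position: [516.6, 181.5, 145.8]
tool_rot: [2.21, 1.57, -3.129]
wrist_force: [-3.6, -1.4, 0.3]
gripper_width: 0.961
```

```bash
python3 av.py 2
```

```text
t 33.85 Tz -0.097 [-0.116 -0.077] yaw -0.6242 Ftool [-0.8  2.2 -3. ] p [516.54 181.53 145.77] w 0.96
```

>>> play_rows --deltas '[0, 0, 0, 0, 0, 0, 0, 0, 0, 0, 0, 0, 0, 0, 0, -0.02, 0, 0]' --hand 0.044

```text
t: 34.2
position: [516.5, 181.5, 145.8]
tool_rot: [2.332, 1.57, -2.987]
wrist_force: [-5.5, -0.7, 2.2]
gripper_width: 0.963
```

```bash
python3 av.py 2;python3 by.py
```

```text
t 34.25 Tz -0.261 [-0.294 -0.227] yaw -0.605 Ftool [-2.   3.4 -4. ] p [516.54 181.47 145.8 ] w 0.955
t 34.3 CAPYAW -0.7031 mid [507.4 187.7 177. ] tool yaw -0.606 p [516.6 181.5 145.8] Ftool [-1.24  2.21 -4.27] Tz -0.127 w 0.954
```

>>> play_rows --deltas '[0, 0, 0, -0.015, 0, 0, 0, 0, 0, -0.03, 0, 0]'

```text
t: 34.55
position: [516.6, 181.5, 145.8]
tool_rot: [2.295, 1.57, -2.993]
wrist_force: [-5.0, -2.9, 0.4]
gripper_width: 0.959
```

```bash
python3 av.py 3;python3 by.py
```

```text
t 34.65 Tz -0.215 [-0.277 -0.238 -0.129] yaw -0.576 Ftool [-0.8  2.9 -5. ] p [516.59 181.49 145.76] w 0.956
t 34.7 CAPYAW -0.704 mid [507.4 187.7 177. ] tool yaw -0.576 p [516.6 181.5 145.8] Ftool [-0.93  3.6  -4.18] Tz -0.117 w 0.957
```

>>> play_rows --deltas '[0, 0, 0, -0.015, 0, 0, 0, 0, 0, -0.03, 0, 0]'

```text
t: 34.95
position: [516.6, 181.5, 145.8]
tool_rot: [2.371, 1.57, -2.887]
wrist_force: [-5.0, -1.8, 0.6]
gripper_width: 0.956
```

```bash
python3 av.py 3;python3 by.py
```

```text
t 35.05 Tz -0.219 [-0.238 -0.279 -0.14 ] yaw -0.5459 Ftool [-0.4  3.  -4.2] p [516.64 181.46 145.74] w 0.955
t 35.1 CAPYAW -0.7044 mid [507.4 187.7 177. ] tool yaw -0.546 p [516.6 181.5 145.8] Ftool [-0.39  2.85 -3.94] Tz -0.093 w 0.955
```

>>> play_rows --deltas '[0, 0, 0, 0, 0, 0, 0, 0, 0, -0.015, 0, 0, 0, 0, 0, -0.03, 0, 0]' --hand 0.0455

```text
t: 35.45
position: [516.7, 181.4, 145.8]
tool_rot: [2.415, 1.57, -2.814]
wrist_force: [-4.0, -2.6, -0.2]
gripper_width: 0.953
```

```bash
python3 av.py 3;python3 by.py
```

```text
t 35.55 Tz -0.335 [-0.361 -0.357 -0.288] yaw -0.516 Ftool [-0.2  2.6 -4.3] p [516.65 181.44 145.79] w 0.958
t 35.6 CAPYAW -0.6988 mid [507.4 187.6 177. ] tool yaw -0.516 p [516.7 181.5 145.8] Ftool [ 0.08  3.26 -4.22] Tz -0.267 w 0.958
```

>>> play_rows --deltas '[0, 0, 0, 0, 0, 0, 0, 0, 0, -0.015, 0, 0, 0, 0, 0, -0.03, 0, 0]' --hand 0.047

```text
t: 35.95
position: [516.7, 181.4, 145.8]
tool_rot: [2.43, 1.57, -2.769]
wrist_force: [-3.5, -2.9, -0.1]
gripper_width: 0.951
```

```bash
python3 av.py 3;python3 by.py
```

```text
t 36.05 Tz -0.368 [-0.364 -0.391 -0.35 ] yaw -0.486 Ftool [-0.6  2.5 -4.5] p [516.73 181.42 145.82] w 0.952
t 36.1 CAPYAW -0.6913 mid [507.4 187.5 177. ] tool yaw -0.486 p [516.7 181.4 145.8] Ftool [-1.13  2.51 -4.62] Tz -0.281 w 0.952
```

>>> play_rows --deltas '[0, 0.02, -0.05, 0.01, 0, 0, 0, 0.03, -0.1, 0.03, 0, 0, 0, 0.03, -0.1, 0.06, 0, 0]'

```text
t: 36.45
position: [516.5, 181.1, 145.9]
tool_rot: [-0.496, 1.57, 0.527]
wrist_force: [-0.5, 2.5, -4.6]
gripper_width: 0.958
```

```bash
python3 av.py 2;python3 by.py
```

```text
t 36.5 Tz 0.119 [0.143 0.094] yaw -0.5505 Ftool [4.4 1.6 1.7] p [516.52 181.06 145.87] w 0.95
t 36.55 CAPYAW -0.7523 mid [507.7 187.7 177. ] tool yaw -0.548 p [516.5 181.  145.9] Ftool [4.86 1.9  1.96] Tz -0.191 w 0.954
```

>>> play_rows --deltas '[0, 0, 0, -0.02, 0, 0, 0, 0, 0, -0.04, 0, 0, 0, 0, 0, -0.06, 0, 0]'

```text
t: 36.9
position: [516.7, 180.9, 146.0]
tool_rot: [-0.876, 1.57, 0.21]
wrist_force: [4.9, 1.0, -3.9]
gripper_width: 0.952
```

```bash
python3 av.py 2;python3 by.py
```

```text
t 36.95 Tz -0.379 [-0.478 -0.28 ] yaw -0.4838 Ftool [ 4.4 -3.1  3. ] p [516.67 180.79 146.05] w 0.953
t 37.0 CAPYAW -0.6991 mid [507.3 186.9 177. ] tool yaw -0.486 p [516.6 180.8 146. ] Ftool [ 4.82 -2.52  3.78] Tz -0.179 w 0.954
```

>>> play_rows --deltas '[0, 0, 0, -0.02, 0, 0, 0, 0, 0, -0.04, 0, 0]'

```text
t: 37.25
position: [516.4, 180.9, 146.1]
tool_rot: [-0.654, 1.57, 0.471]
wrist_force: [3.6, 2.2, -1.1]
gripper_width: 0.958
```

```bash
python3 av.py 2;python3 by.py
```

```text
t 37.3 Tz -0.471 [-0.491 -0.451] yaw -0.4439 Ftool [ 1.1 -2.8  3.7] p [516.42 180.9  146.11] w 0.95
t 37.35 CAPYAW -0.6909 mid [507.1 186.8 177. ] tool yaw -0.446 p [516.4 180.9 146.1] Ftool [ 1.35 -4.14  4.41] Tz -0.259 w 0.955
```

Stop confirmed. Backwards the cap follows the clutch freely at about 0.1 N m. Forwards it returns to about -0.70 and then holds still while the clutch slips at 0.37–0.47 N m. I now regrip the bar to press.

>>> play_rows --deltas '[0, 0, 0, 0.02, 0, 0, 0, 0, 0, 0.02, 0, 0]' --hand 0

```text
t: 37.6
position: [515.5, 180.6, 145.7]
tool_rot: [2.414, 1.569, -2.766]
wrist_force: [0.4, -0.2, 0.1]
gripper_width: 0.997
```

>>> play_rows --deltas '[-1, 0, 0, 0, 0, 0, -2.4, 0, 0, 0.12, 0, 0, -2.4, 0, 0, 0.247, 0, 0, -2.4, 0, 0, 0.247, 0, 0]'

```text
t: 38.0
position: [516.2, 180.8, 170.8]
tool_rot: [-0.78, 1.57, 0.074]
wrist_force: [-0.7, -0.1, 0.3]
gripper_width: 1.002
```

```bash
sed -i 's/(200,200,320,360)/(200,170,320,380)/' by.py; python3 by.py
python3 - <<'E'
from h import *
o=r.get_obs();yaw=-.713
zt=np.array([np.cos(yaw+np.pi/2),np.sin(yaw+np.pi/2)]);yt=np.array([-zt[1],zt[0]])
d=np.array([516.9,182.2])-o["position"][:2];print("y,z cm",d@yt/10,d@zt/10)
E
```

```text
t 38.0 CAPYAW -0.7162 mid [513.5 182.1 177. ] tool yaw -0.716 p [516.2 180.8 170.8] Ftool [-0.3   0.48 -0.57] Tz -0.019 w 1.002
y,z cm 0.029820610901282612 0.16779088103471715
```

>>> play_rows --deltas '[0.08, 0.03, 0.15, 0, 0, 0, 0.08, 0.03, 0.15, 0, 0, 0, 0.08, 0.03, 0.15, 0, 0, 0, 0.08, 0.03, 0.15, 0, 0, 0, 0.08, 0.03, 0.15, 0, 0, 0, 0.08, 0.03, 0.15, 0, 0, 0, 0.08, 0.03, 0.15, 0, 0, 0]' --hand 1

```text
t: 38.75
position: [516.7, 181.9, 169.1]
tool_rot: [2.989, 1.57, -2.437]
wrist_force: [-2.3, -1.9, 2.7]
gripper_width: 0.176
```

```bash
python3 av.py 2
```

```text
t 38.8 Tz -0.138 [-0.131 -0.146] yaw -0.7137 Ftool [-3.1 -0.1 -3.6] p [516.71 181.94 169.1 ] w 0.175
```

>>> play_rows --deltas '[-0.02, 0, 0, -0.004, 0, 0, -0.02, 0, 0, -0.004, 0, 0]'

```text
t: 39.05
position: [516.7, 182.0, 169.2]
tool_rot: [2.824, 1.57, -2.598]
wrist_force: [-2.7, -4.5, 2.5]
gripper_width: 0.177
```

```bash
python3 av.py 2
```

```text
t 39.1 Tz -0.163 [-0.192 -0.133] yaw -0.7097 Ftool [-2.1 -1.  -5.3] p [516.72 181.97 169.18] w 0.178
```

>>> play_rows --deltas '[0, 0, 0, -0.003, 0, 0, 0, 0, 0, -0.003, 0, 0]'

```text
t: 39.35
position: [516.7, 182.0, 169.2]
tool_rot: [2.829, 1.57, -2.59]
wrist_force: [-2.0, -5.3, 3.3]
gripper_width: 0.177
```

```bash
python3 av.py 2
```

```text
t 39.4 Tz -0.141 [-0.119 -0.163] yaw -0.7068 Ftool [-2.7 -1.2 -5.1] p [516.75 181.98 169.2 ] w 0.174
```

>>> play_rows --deltas '[-0.01, 0, 0, -0.004, 0, 0, -0.01, 0, 0, -0.004, 0, 0]'

```text
t: 39.65
position: [516.7, 182.0, 169.2]
tool_rot: [2.731, 1.57, -2.685]
wrist_force: [-1.9, -5.2, -0.0]
gripper_width: 0.176
```

```bash
python3 av.py 2
```

```text
t 39.7 Tz -0.209 [-0.202 -0.217] yaw -0.7028 Ftool [ 0.2 -1.7 -5.4] p [516.71 182.   169.23] w 0.178
```

>>> play_rows --deltas '[0, 0, 0, -0.003, 0, 0, 0, 0, 0, -0.003, 0, 0]'

```text
t: 39.95
position: [516.7, 182.0, 169.2]
tool_rot: [2.728, 1.57, -2.684]
wrist_force: [-1.9, -5.5, 0.2]
gripper_width: 0.175
```

```bash
python3 av.py 2
```

```text
t 40.0 Tz -0.223 [-0.246 -0.2  ] yaw -0.6999 Ftool [-0.2 -1.6 -5.1] p [516.72 181.97 169.21] w 0.178
```

>>> play_rows --deltas '[0, 0, 0, -0.004, 0, 0, 0, 0, 0, -0.004, 0, 0]'

```text
t: 40.25
position: [516.7, 182.0, 169.2]
tool_rot: [2.712, 1.57, -2.697]
wrist_force: [-2.7, -4.6, 1.4]
gripper_width: 0.18
```

```bash
python3 av.py 3
```

```text
t 40.35 Tz -0.271 [-0.273 -0.261 -0.278] yaw -0.6959 Ftool [-0.9 -1.  -5.1] p [516.69 181.97 169.18] w 0.175
```

>>> play_rows --deltas '[0.05, 0, 0, 0.002, 0, 0, 0.1, 0, 0, 0.004, 0, 0, 0.15, 0, 0, 0.004, 0, 0]'

```text
t: 40.7
position: [516.7, 182.0, 168.2]
tool_rot: [-3.117, 1.571, -2.246]
wrist_force: [-5.5, -4.7, 9.8]
gripper_width: 0.178
```

```bash
python3 av.py 2
```

```text
t 40.75 Tz -0.154 [-0.148 -0.16 ] yaw -0.6998 Ftool [-9.   0.7 -6.8] p [516.72 182.02 168.1 ] w 0.176
```

>>> play_rows --deltas '[0.05, 0, 0, 0, 0, 0, 0.1, 0, 0, 0, 0, 0, 0.15, 0, 0, 0, 0, 0]'

```text
t: 41.1
position: [516.8, 182.0, 166.7]
tool_rot: [-2.667, 1.571, -1.796]
wrist_force: [-4.7, -5.6, 9.1]
gripper_width: 0.178
```

```bash
python3 av.py 2
```

```text
t 41.15 Tz -0.074 [-0.069 -0.079] yaw -0.6998 Ftool [-8.9 -0.3 -7. ] p [516.76 182.02 166.64] w 0.176
```

>>> play_rows --deltas '[0.1, 0, 0, 0, 0, 0, 0.18, 0, 0, 0, 0, 0, 0.26, 0, 0, 0, 0, 0, 0.26, 0, 0, 0, 0, 0]'

```text
t: 41.6
position: [516.9, 182.1, 164.1]
tool_rot: [-1.089, 1.571, -0.218]
wrist_force: [-4.5, -4.8, 10.3]
gripper_width: 0.172
```

```bash
python3 av.py 2
```

```text
t 41.65 Tz -0.025 [-0.007 -0.044] yaw -0.6997 Ftool [-10.5   0.1  -6.6] p [516.87 182.08 164.14] w 0.172
```

>>> play_rows --deltas '[0, 0, 0, -0.005, 0, 0, 0, 0, 0, -0.008, 0, 0]'

```text
t: 41.9
position: [517.0, 182.2, 164.2]
tool_rot: [-0.682, 1.57, 0.197]
wrist_force: [-4.6, -4.6, 9.7]
gripper_width: 0.176
```

```bash
python3 av.py 2
```

```text
t 41.95 Tz -0.01 [-0.032  0.012] yaw -0.6914 Ftool [-10.6   0.4  -6.1] p [517.   182.17 164.24] w 0.179
```

>>> play_rows --deltas '[0, 0, -0.05, -0.006, 0, 0, 0, 0, -0.1, -0.012, 0, 0]'

```text
t: 42.2
position: [517.0, 181.9, 164.5]
tool_rot: [-0.358, 1.569, 0.534]
wrist_force: [-1.9, 1.3, 10.7]
gripper_width: 0.175
```

```bash
python3 av.py 2
```

```text
t 42.25 Tz -0.026 [-0.042 -0.009] yaw -0.6792 Ftool [-10.1   2.1  -0.7] p [516.99 181.92 164.49] w 0.174
```

>>> play_rows --deltas '[0, 0, 0, -0.005, 0, 0, 0, 0, 0, -0.01, 0, 0]'

```text
t: 42.5
position: [517.0, 181.9, 164.5]
tool_rot: [-0.394, 1.569, 0.507]
wrist_force: [-2.0, 0.3, 10.8]
gripper_width: 0.177
```

```bash
python3 av.py 2
```

```text
t 42.55 Tz -0.054 [-0.065 -0.042] yaw -0.6693 Ftool [-10.6   1.4  -1.2] p [517.02 181.92 164.5 ] w 0.174
```

>>> play_rows --deltas '[0.02, 0, 0, -0.01, 0, 0, 0.03, 0, 0, -0.02, 0, 0, 0.03, 0, 0, -0.03, 0, 0]'

```text
t: 42.9
position: [517.2, 181.9, 164.2]
tool_rot: [-0.475, 1.568, 0.456]
wrist_force: [-2.8, -0.5, 11.0]
gripper_width: 0.177
```

```bash
python3 av.py 2
```

```text
t 42.95 Tz -0.046 [-0.045 -0.046] yaw -0.6387 Ftool [-10.6   1.4  -1.3] p [517.17 181.93 164.24] w 0.174
```

Past the stop with little torque. I continue turning while it stays pressed.

>>> play_rows --deltas '[0, 0, 0, -0.03, 0, 0, 0, 0, 0, -0.06, 0, 0, 0, 0, 0, -0.09, 0, 0, 0, 0, 0, -0.12, 0, 0]'

```text
t: 43.4
position: [517.4, 182.0, 164.3]
tool_rot: [-0.63, 1.568, 0.422]
wrist_force: [-0.1, 1.2, 10.1]
gripper_width: 0.175
```

```bash
python3 av.py 2
```

```text
t 43.45 Tz -0.058 [-0.098 -0.018] yaw -0.5165 Ftool [-10.3   0.4   0.3] p [517.41 181.94 164.33] w 0.177
```

>>> play_rows --deltas '[0, 0, 0, -0.03, 0, 0, 0, 0, 0, -0.06, 0, 0, 0, 0, 0, -0.09, 0, 0, 0, 0, 0, -0.12, 0, 0]'

```text
t: 43.9
position: [517.5, 182.0, 164.3]
tool_rot: [-0.755, 1.568, 0.417]
wrist_force: [-0.2, 0.2, 10.2]
gripper_width: 0.173
```

```bash
python3 av.py 2
```

```text
t 43.95 Tz -0.03 [-0.011 -0.049] yaw -0.3965 Ftool [-9.7 -0.4  0.1] p [517.45 181.97 164.33] w 0.175
```

>>> play_rows --deltas '[0, 0, 0, -0.03, 0, 0, 0, 0, 0, -0.06, 0, 0, 0, 0, 0, -0.09, 0, 0, 0, 0, 0, -0.12, 0, 0, 0, 0, 0, -0.15, 0, 0, 0, 0, 0, -0.18, 0, 0, 0, 0, 0, -0.21, 0, 0, 0, 0, 0, -0.24, 0, 0]'

```text
t: 44.8
position: [517.5, 182.0, 164.4]
tool_rot: [-0.995, 1.567, 0.417]
wrist_force: [0.6, 0.7, 10.5]
gripper_width: 0.177
```

```bash
python3 av.py 2
```

```text
t 44.85 Tz -0.039 [-0.037 -0.041] yaw -0.1565 Ftool [-10.3  -0.6   0.7] p [517.49 182.01 164.37] w 0.177
```

>>> play_rows --deltas '[0, 0, 0, -0.03, 0, 0, 0, 0, 0, -0.06, 0, 0, 0, 0, 0, -0.09, 0, 0, 0, 0, 0, -0.12, 0, 0, 0, 0, 0, -0.15, 0, 0, 0, 0, 0, -0.18, 0, 0, 0, 0, 0, -0.21, 0, 0, 0, 0, 0, -0.24, 0, 0]'

```text
t: 45.7
position: [517.5, 182.0, 164.4]
tool_rot: [-1.229, 1.567, 0.424]
wrist_force: [0.5, 1.4, 10.0]
gripper_width: 0.182
```

```bash
python3 av.py 2
```

```text
t 45.75 Tz -0.069 [-0.056 -0.082] yaw 0.0835 Ftool [-10.3  -0.3   0.7] p [517.51 182.03 164.38] w 0.18
```

>>> play_rows --deltas '[0, 0, 0, -0.03, 0, 0, 0, 0, 0, -0.06, 0, 0, 0, 0, 0, -0.09, 0, 0, 0, 0, 0, -0.12, 0, 0, 0, 0, 0, -0.15, 0, 0, 0, 0, 0, -0.17, 0, 0, 0, 0, 0, -0.19, 0, 0, 0, 0, 0, -0.21, 0, 0, 0, 0, 0, -0.23, 0, 0]'

```text
t: 46.7
position: [517.5, 182.0, 164.4]
tool_rot: [-1.448, 1.568, 0.434]
wrist_force: [0.9, 0.5, 9.7]
gripper_width: 0.177
```

```bash
python3 av.py 2
```

```text
t 46.75 Tz -0.021 [-0.03  -0.011] yaw 0.3124 Ftool [-10.1  -0.6   0.4] p [517.47 182.03 164.36] w 0.174
```

>>> play_rows --deltas '[-0.1, 0, 0, 0, 0, 0, -0.2, 0, 0, 0, 0, 0, -0.3, 0, 0, 0, 0, 0, -0.4, 0, 0, 0, 0, 0, -0.5, 0, 0, 0, 0, 0, -0.6, 0, 0, 0, 0, 0]'

```text
t: 47.4
position: [517.3, 181.9, 170.0]
tool_rot: [-1.44, 1.568, 0.441]
wrist_force: [2.4, 1.0, 3.1]
gripper_width: 0.179
```

```bash
python3 av.py 2
```

```text
t 47.45 Tz -0.021 [ 0.029 -0.07 ] yaw 0.3102 Ftool [-3.3 -2.5  0.3] p [517.16 181.85 170.05] w 0.175
```

>>> play_rows --deltas '[-0.2, 0, 0, 0, 0, 0, -0.4, 0, 0, 0, 0, 0, -0.6, 0, 0, 0, 0, 0, -0.6, 0, 0, 0, 0, 0]'

```text
t: 47.9
position: [515.9, 181.3, 175.5]
tool_rot: [1.546, 1.57, -2.856]
wrist_force: [-0.4, 0.7, -1.4]
gripper_width: 0.182
```

```bash
python3 av.py 2
```

```text
t 47.95 Tz 0.009 [-0.     0.018] yaw 0.3102 Ftool [1.3 0.4 0.5] p [515.97 181.26 175.38] w 0.176
```

The cap is out: 1.3 N of weight hangs on the tool, which matches 120 g. I lift it and carry it to the tray.

>>> play_rows --deltas '[-2, 0, 0, 0, 0, 0, -5, 0, 0, 0, 0, 0, -8, 0, 0, 0, 0, 0, -9.5, 0.5, -1.5, 0, 0, 0, -9.5, 1.5, -4, 0.05, 0, 0, -9.5, 2.6, -7, 0.12, 0, 0, -9.5, 3.9, -10.5, 0.19, 0, 0, -9.5, 5.25, -14, 0.26, 0, 0, -9.5, 6.55, -17.5, 0.33, 0, 0, -9.5, 7.9, -21, 0.4, 0, 0, -9.5, 9.2, -24.5, 0.47, 0, 0, -9.5, 10.5, -28, 0.54, 0, 0, -9.5, 11.8, -31.5, 0.6, 0, 0, -9.5, 12.9, -34.5, 0.66, 0, 0, -9.5, 13.8, -37, 0.7, 0, 0, -9.5, 14.44, -38.5, 0.7, 0, 0, -9.5, 14.44, -38.5, 0.7, 0, 0, -9.5, 14.44, -38.5, 0.7, 0, 0, -9.5, 14.44, -38.5, 0.7, 0, 0]'

```text
t: 49.9
position: [496.3, -228.2, 270.4]
tool_rot: [0.922, 1.57, 2.104]
wrist_force: [-0.0, -0.2, -1.0]
gripper_width: 0.176
```

```bash
python3 st.py; python3 -c "
from h import *
a=r.snapshot('side');b=r.snapshot('wrist');cv2.imwrite('pics/tr.png',np.hstack([a,b])[:, ::1] if 0 else cv2.resize(np.hstack([a,b]),(800,300)))
for n,i in(('side',a),):
    for s,c,bb,p in blobs(i,(100,120,50),(125,255,255),(150,200,330,384),800): 
        ap=cv2.approxPolyDP(cv2.convexHull(p.astype(np.int32)),6,True)[:,0];print([plane(n,q,28).round().tolist()[:2] for q in ap])
"
```

```text
t 49.9 p [ 496.26 -228.21  270.44] barYaw -0.3883 tilt [-0.0003  0.0005] F [-0.05 -0.22 -0.95] Ftool [ 0.95 -0.04 -0.22] T [-0.013 -0.006  0.029] w 0.176 j6 -1.723
[[558.0, -338.0], [402.0, -314.0], [434.0, -109.0], [585.0, -130.0]]
```

View pics/tr.png

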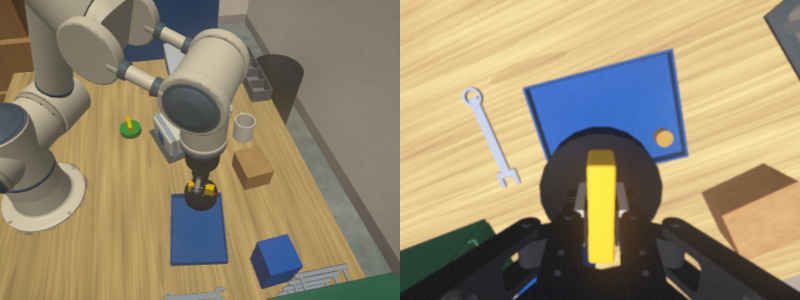

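The cap is held upright over the tray and the fitting is well off to the +y end. I lower it.

>>> play_rows --deltas '[2, 0, 0, 0, 0, 0, 5, 0, 0, 0, 0, 0, 8, 0, 0, 0, 0, 0, 11, 0, 0, 0, 0, 0, 14, 0, 0, 0, 0, 0, 16.5, 0, 0, 0, 0, 0, 18.5, 0, 0, 0, 0, 0, 19.8, 0, 0, 0, 0, 0, 20.5, 0, 0, 0, 0, 0, 20.5, 0, 0, 0, 0, 0, 20.5, 0, 0, 0, 0, 0]'

```text
t: 51.1
position: [496.7, -229.4, 66.2]
tool_rot: [-1.703, 1.57, -0.522]
wrist_force: [0.6, 0.1, -0.5]
gripper_width: 0.173
```

>>> play_rows --deltas '[0.2, 0, 0, 0, 0, 0, 0.3, 0, 0, 0, 0, 0, 0.3, 0, 0, 0, 0, 0]'

```text
t: 51.4
position: [496.4, -229.4, 62.7]
tool_rot: [-1.709, 1.57, -0.528]
wrist_force: [-0.4, -1.3, -2.0]
gripper_width: 0.176
```

>>> play_rows --deltas '[0.1, 0, 0, 0, 0, 0, 0.2, 0, 0, 0, 0, 0, 0.2, 0, 0, 0, 0, 0]'

```text
t: 51.7
position: [496.2, -229.3, 60.3]
tool_rot: [1.365, 1.571, 2.546]
wrist_force: [-0.3, 1.0, -0.9]
gripper_width: 0.178
```

```bash
python3 st.py
```

```text
t 51.7 p [ 496.21 -229.34   60.34] barYaw -0.3899 tilt [-0.0002  0.0001] F [-0.33  0.97 -0.86] Ftool [0.86 0.67 0.77] T [-0.007  0.034 -0.007] w 0.178 j6 -1.723
```

>>> play_rows --deltas '[0.05, 0, 0, 0, 0, 0, 0.1, 0, 0, 0, 0, 0, 0.1, 0, 0, 0, 0, 0]'

```text
t: 52.0
position: [496.2, -229.4, 59.4]
tool_rot: [1.524, 1.571, 2.705]
wrist_force: [0.7, -0.3, -1.4]
gripper_width: 0.174
```

>>> play_rows --deltas '[0.05, 0, 0, 0, 0, 0, 0.08, 0, 0, 0, 0, 0, 0.08, 0, 0, 0, 0, 0]'

```text
t: 52.3
position: [496.2, -229.3, 58.6]
tool_rot: [1.298, 1.571, 2.479]
wrist_force: [0.1, 0.4, -1.1]
gripper_width: 0.174
```

```bash
python3 st.py
```

```text
t 52.3 p [ 496.23 -229.34   58.64] barYaw -0.3898 tilt [-0.0001  0.0001] F [ 0.07  0.35 -1.11] Ftool [1.11 0.07 0.35] T [ 0.017 -0.    -0.007] w 0.174 j6 -1.723
```

>>> play_rows --deltas '[0.05, 0, 0, 0, 0, 0, 0.08, 0, 0, 0, 0, 0, 0.08, 0, 0, 0, 0, 0]'

```text
t: 52.6
position: [496.3, -229.5, 58.3]
tool_rot: [-1.914, 1.57, -0.733]
wrist_force: [-1.7, -0.9, 7.7]
gripper_width: 0.176
```

>>> play_rows --deltas '[0.05, 0, 0, 0, 0, 0, 0.07, 0, 0, 0, 0, 0, 0.07, 0, 0, 0, 0, 0]'

```text
t: 52.9
position: [496.3, -229.5, 58.2]
tool_rot: [-1.85, 1.57, -0.668]
wrist_force: [-5.5, 1.2, 21.9]
gripper_width: 0.174
```

```bash
python3 st.py
```

```text
t 52.9 p [ 496.31 -229.48   58.21] barYaw -0.3897 tilt [ 0.0006 -0.0005] F [-5.46  1.17 21.9 ] Ftool [-21.9    5.48  -0.99] T [ 0.411  0.864 -0.015] w 0.174 j6 -1.723
```

It touches down at 58.2 mm (58.5 expected). I relieve the load, open, and rise.

>>> play_rows --deltas '[-0.05, 0, 0, 0, 0, 0, -0.1, 0, 0, 0, 0, 0, -0.1, 0, 0, 0, 0, 0]'

```text
t: 53.2
position: [496.3, -229.4, 58.3]
tool_rot: [-1.725, 1.571, -0.544]
wrist_force: [-0.2, -0.2, 5.0]
gripper_width: 0.173
```

>>> play_rows --deltas '[0, 0, 0, 0, 0, 0, 0, 0, 0, 0, 0, 0, 0, 0, 0, 0, 0, 0, 0, 0, 0, 0, 0, 0, 0, 0, 0, 0, 0, 0, 0, 0, 0, 0, 0, 0]' --hand 0

```text
t: 53.8
position: [496.3, -229.3, 58.2]
tool_rot: [1.535, 1.571, 2.716]
wrist_force: [-0.7, -0.8, 0.2]
gripper_width: 0.999
```

>>> play_rows --deltas '[-1, 0, 0, 0, 0, 0, -3, 0, 0, 0, 0, 0, -6, 0, 0, 0, 0, 0, -10, 0, 0, 0, 0, 0, -14, 0, 0, 0, 0, 0, -17, 0, 0, 0, 0, 0, -18, 0, 0, 0, 0, 0, -18, 0, 0, 0, 0, 0]'

```text
t: 54.6
position: [496.7, -229.6, 239.9]
tool_rot: [-1.727, 1.568, -0.545]
wrist_force: [-1.0, -0.2, -1.0]
gripper_width: 1.0
```

```bash
python3 st.py; python3 -c "
from h import *
a=r.snapshot('side');b=r.snapshot('wrist');cv2.imwrite('pics/fin.png',cv2.resize(np.hstack([a,b]),(800,300)))
I=r.camera_info('wrist');
for s,c,bb,p in blobs(b,(20,150,170),(34,255,255),None,200): print(s,c,plane('wrist',c,66,I))
"
```

```text
t 54.6 p [ 496.73 -229.62  239.95] barYaw -0.3897 tilt [ 0.0026 -0.0016] F [-1.   -0.16 -1.02] Ftool [ 1.02  0.86 -0.53] T [-0.004  0.021  0.023] w 1.0 j6 -1.723
925 [257.3, 175.9] [ 493.49070091 -229.17186394   66.        ]
```

View pics/fin.png

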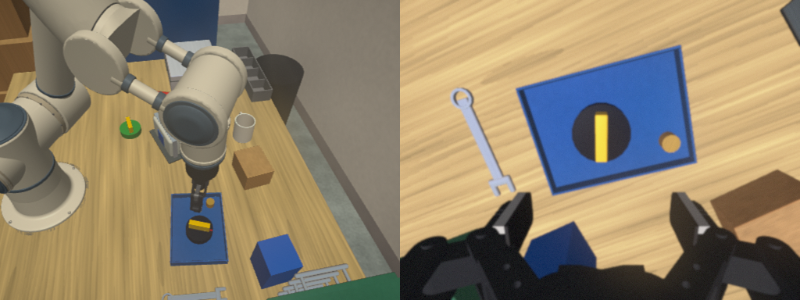

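The cap stands upright near the middle of the tray, at about (601,132) in the right view. The fitting is undisturbed at (671,143) and the gripper is clear, so I hand in.

```bash
python3 -c "
from cell import r
print(r.sign_off())"
```

```text
the job is handed in; nothing more can be done
None
```

The cap is off the tank and standing upright in the blue tray, released. I handed the job in at about 55 s of the 72 s limit; no verdict was reported.

**Finding the stop:** I first took two friction readings for the stop, and further checks ruled them out. What settled it was turning the cap by a light squeeze on its rim:
- Backwards it followed freely at about 0.1 N m.
- Forwards it held at about 0.33 rad from the start while the rim grip slipped. The readings there were mostly 0.37 N m, with a peak of 0.49 N m.

At that peak the rise over friction is about 0.38 N m, slightly above the 0.2 to 0.35 N m advised. By my estimate it is just within the catch limit, even if one catch carried it all.

**Pressing and removal:** I regripped the bar and came up gently to the stop at 0.27 N m. I pressed about 5 mm at 10 to 11 N and turned to the tank's x axis with little torque. The cap then lifted out freely, with about 1.3 N on the tool.

**Last checks:**
- **Position:** the cap touched down at the expected height. The bar centre is about (493, -229) mm, against a tray centre of about (497, -217) mm.
- **Touchdown load:** it briefly reached 22 N in the tray before I eased off and opened the gripper.
- **Surroundings:** the gripper is clear, and the fitting and the other things in view look unmoved. I checked this by eye only.

I had no direct reading of the catch forces, so I inferred that the first step was met from the wrist torque and the cap holding still.

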